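Find the non-slip clog by dragging and stand it on the slanted shoe shelf

TASK

One of the three red clogs has a non-slip sole; the other two are slick and would slide off the slanted white shoe shelf, which must not happen. Keeping them standing on their soles and not leaning on them, first slide each of the three about 5 cm along the bench, feeling how hard it drags, and leave it there; then gently stand the non-slip one on its sole in the middle of the slanted shelf, toe up the slope, and let go. The two slick ones stay standing on the bench where their slide ended, and the polish tin, brush and shoehorn are left alone.

Things in the scene. Friction and masses are not known exactly. Their poses are not given: they have to be found in the camera images.
- clog_a_mid (a point): one of three look-alike red clogs with wooden soles, 160 long x 54 wide x 61 high, 0.36 to 0.56 kg; this point: 30 mm above the underside, midway along length and width. x runs from the flat heel (80 mm behind, 42 high) to the round toe (80 mm ahead), z up. The closed front half is 54 wide (sole 50), flat-sided from 14 to 36 mm up, and can be pinched across its width at this point
- clog_b_mid (a point): one of three look-alike red clogs with wooden soles, 160 long x 54 wide x 61 high, 0.36 to 0.56 kg; this point: 30 mm above the underside, midway along length and width. x runs from the flat heel (80 mm behind, 42 high) to the round toe (80 mm ahead), z up. The closed front half is 54 wide (sole 50), flat-sided from 14 to 36 mm up, and can be pinched across its width at this point
- clog_c_mid (a point): one of three look-alike red clogs with wooden soles, 160 long x 54 wide x 61 high, 0.36 to 0.56 kg; this point: 30 mm above the underside, midway along length and width. x runs from the flat heel (80 mm behind, 42 high) to the round toe (80 mm ahead), z up. The closed front half is 54 wide (sole 50), flat-sided from 14 to 36 mm up, and can be pinched across its width at this point
- clog_a: the same clog and axes; this point is on its underside. Starts standing, toe roughly away from the robot, 25 mm or more free on each side; slides on its sole when pushed from the heel. Pushed steadily and level along the bench, a slick one drags with 0.4 to 1.1 N, the non-slip one with 3 to 6.5 N
- clog_b: the same clog and axes; this point is on its underside. Starts standing, toe roughly away from the robot, 25 mm or more free on each side; slides on its sole when pushed from the heel. Pushed steadily and level along the bench, a slick one drags with 0.4 to 1.1 N, the non-slip one with 3 to 6.5 N
- clog_c: the same clog and axes; this point is on its underside. Starts standing, toe roughly away from the robot, 25 mm or more free on each side; slides on its sole when pushed from the heel. Pushed steadily and level along the bench, a slick one drags with 0.4 to 1.1 N, the non-slip one with 3 to 6.5 N
- rack: fixed slanted shoe shelf on four short feet; origin on the bench below the middle of its board, x axis level and pointing to its high side (roughly away from the robot), z straight up
- rack_mid (a point): centre of the upper face of the shelf's white board, 70 mm above the bench; axes as rack (level). The board is 250 long (up the slope) x 280 wide (along y) x 15 thick and rises along +x at 16 degrees (0.279 rad); plain, with no lip; its low edge is about 35 mm and its high edge 105 mm above the bench
- polish_tin: round shoe polish tin, 72 across and 26 high, lying loose; origin at the centre of its underside. Leave alone
- shoe_brush: shoe brush, dark wood back and black bristles, 50 x 160 x 42 high, long side along its y; origin at the centre of its underside. Leave alone
- shoehorn: steel shoehorn with wooden handle, 42 x 200 x 8, long side along its y; origin on its underside. Leave alone
- table: the bench top, wood, its upper face at height 0
Mind the look-alikes: they are no part of the job. Leave any yellow look-alike of the clog_a alone.

How it is judged:
By the outcome, as a careful person would: the job done as asked, in the order asked, and still so for the second after the job is handed in, with the robot touching nothing.
It also fails if it takes over 72 s, if anything falls off the work surface, if the arm or the gripper's body presses on something with over 40 N, if the wrist force passes 120 N, or if a joint passes its speed limit or range.

ROBOT

A 7-joint arm with a two-finger parallel gripper is mounted at the origin on the work surface. World frame = base frame: x ahead of the robot, y to its left, z up, the work surface at z = 0. Lengths are in m, angles in rad, forces in N, time in s.
With the tool pointing down it reaches from about 0.4 to 0.875 m from the base axis. Payload 19.3 kg.
Tool frame: the origin (TCP) lies at the very end of the fingers, on their centre line; the grasp point (between the pads) lies 19 mm behind it; z points along the fingers, x is the direction in which the jaws open and shut, and the axes are right-handed (so a half turn about z gives the same grasp; the last joint's range is limited). The gripper opens to 85 mm and grips with 20 to 120 N. Pads are 22 mm wide; open, the fingers measure 114 mm over their backs; the gripper's body (76 mm by 85 mm) begins 54 mm behind the grasp point. The pads swing forward as they close: fully open they stand 13 mm farther back than shut.
Start: joints at [1.037, 0.521, -0.036, 1.599, 0.021, 1.021, -0.113], TCP at [0.28, -0.559, 0.231] pointing down, gripper open.
Joint ranges: [-2.91, 2.91], [-0.3, 2.13], [-1.5, 1.42], [0.17, 2.43], [-1.26, 4.41], [0.16, 1.93], [-2.52, 2.52]. Speed limits (rad/s): [1.89, 1.89, 2.39, 2.39, 3.01, 3.01, 3.01].

INTERFACE

Orientations are given as [roll, pitch, yaw] about the fixed x, y, z axes, in that order (R = Rz(yaw) Ry(pitch) Rx(roll)).
In Python, from workcell import bot gives the robot as it stands.
- The arm moves only by the tool jog_arm, never from a script. Its argument "increments" is a list of rows, each an object of numbers: "wx", "wy", "wz": the turn, a rotation vector about the tool's x, y, z in degrees; "x", "y", "z": the shift along the tool's x, y, z in cm; "claw": the opening in per cent of the stroke, from 0 (shut) to 100 (fully open). A call has 1 to 10 rows; each row is the pose to reach, as a shift and turn from the pose measured when the call began, along the tool's axes at that moment; what a row does not reach only later rows make up. A row lasts 1/8 s, in which the tool goes at most 62.5 mm and 10.7 degrees, less where a joint would pass 70% of its speed; a pose out of reach is approached as far as the arm can. A call with a gripper value outside its range is refused whole. The fingers move at their own pace and stop on an object; "squeeze" is the grip in N (left out, the last holds). Time passes only in rows, so rows that repeat a pose let the fingers close. It gives the time, the measured TCP pose, the force and the opening at its end, in the units of the state.
- bot.observe(): the state, without advancing time (a new reading comes with each control period).
- bot.grab_frame(name): name is "scene" or "top" or "wrist"; returns a dict with "pixels" (420x560x3 uint8, red, green, blue), "fov_y" (degrees; the focal length in pixels is half the picture's height over the tangent of half this angle, whatever the lens; pixels are square), "cx", "cy" (the principal point, pixels), "origin" and "orientation" of the camera in the world. Camera axes: x right, y down, z forward; pixel columns grow to the right and rows downward; lengths in m; the calibration is good to about 2 mm. A picture is of the moment at which its call begins. There is no depth.
- bot.job_done(): hands the job in, once; it reports no verdict.
The state is a dict: "clock": time; "qpos": joint angles; "qd": joint speeds; "joint_efforts": joint torques, N m; "position": TCP position; "tool_rot": TCP orientation; "force": force on the tool from outside, world axes, zero at the start; "moment": the same for the moment, N m; "grip_width": finger opening in m.
Only numpy, scipy, OpenCV 4.12 (cv2) and the standard library are available. Lean on these libraries where they do the work, as an engineer would, in place of code of your own. Each camera call takes 0.05 s, during which the arm holds its last target.

## Working session

There is one attempt and no reset: what is moved stays moved. The work goes in short steps, Python scripts to look and compute and a tool call to move; the robot and the scene stay as the last step left them, time stands still between calls to the robot, and variables do not carry over. Pictures are saved under pics/ and viewed, and the job is handed in when it is done.

Besides the shell and the picture viewer there is one more tool, called after ">>>" by a JSON object that holds its "method" and its "body". jog_arm: Moves the arm, as the interface text tells. Its arguments: {"type":"object","properties":{"increments":{"type":"array","items":{"type":"object","properties":{"wx":{"type":"number"},"wy":{"type":"number"},"wz":{"type":"number"},"x":{"type":"number"},"y":{"type":"number"},"z":{"type":"number"},"claw":{"type":"number"}}}},"squeeze":{"type":"number"}},"required":["increments"]}

```bash
mkdir -p pics; ls
python3 - <<'E'
from workcell import bot
import cv2
s=bot.observe(); print(s)
for n in ["scene","top","wrist"]:
    f=bot.grab_frame(n); cv2.imwrite(f"pics/{n}0.png",f["pixels"][:,:,::-1])
    print(n,f["fov_y"],f["cx"],f["cy"],f["origin"],f["orientation"])
E
```

```text
pics
{'clock': 0.0, 'qpos': array([ 1.03682049,  0.52197295, -0.03634029,  1.60000592,  0.02123045,
        1.02109634, -0.11279009]), 'qd': array([-0.00019324,  0.00044888,  0.00066667,  0.00093119,  0.00041636,
       -0.00158769, -0.0026784 ]), 'joint_efforts': array([ 2.21189475e-04, -9.27112198e+01,  1.97995685e+00, -3.69931626e+01,
        1.78885827e-02,  8.10593076e-03, -8.05848367e-05]), 'position': array([ 0.27939692, -0.55869926,  0.23075193]), 'tool_rot': array([ 3.14149479e+00,  1.09226940e-03, -1.10699355e+00]), 'force': array([ 0.60685162,  0.10250741, -0.07547864]), 'moment': array([-0.01599279, -0.05287446, -0.02315747]), 'grip_width': 0.08556055302594942}
scene 57.29688128200193 283.46007663502246 212.98594129513768 [ 0.98455806 -0.01545116  0.83086325] [-2.60754946 -0.01353664  1.51329053]
top 56.28512429986241 281.8673018125883 209.76746646360343 [0.40449996 0.01680802 1.12732602] [-3.03109141 -0.01489037 -1.55137808]
wrist 68.4727362836135 275.58724304151616 209.10722443404228 [ 0.3449943  -0.52733708  0.37296539] [ 2.85429663e+00  2.33360193e-04 -1.10723121e+00]
```

View pics/scene0.png

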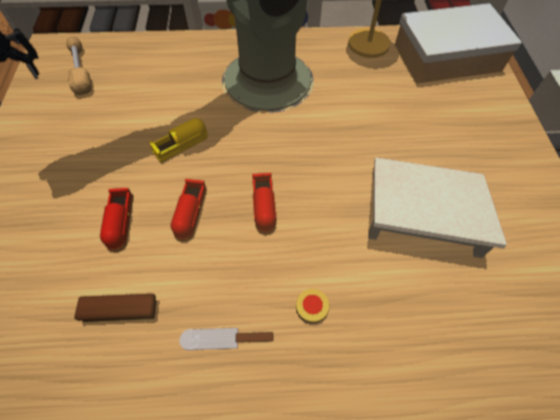

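View pics/top0.png

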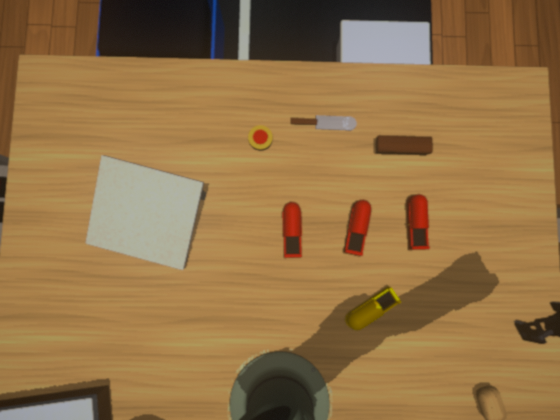

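View pics/wrist0.png

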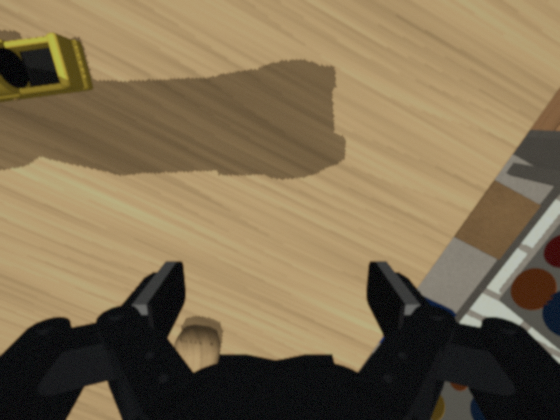

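Run:
```python
import cv2,numpy as np
t=cv2.imread("pics/top0.png");s=cv2.imread("pics/scene0.png")
def crop(im,x0,y0,x1,y1,k,n):
    c=cv2.resize(im[y0:y1,x0:x1],None,fx=k,fy=k,interpolation=cv2.INTER_CUBIC)
    for x in range((x0+9)//10*10,x1,10):
        cv2.line(c,((x-x0)*k,0),((x-x0)*k,5 if x%50 else 14),(255,0,0),1)
        if x%20==0: cv2.putText(c,str(x),((x-x0)*k,24),0,.35,(255,0,0))
    for y in range((y0+9)//10*10,y1,10):
        cv2.line(c,(0,(y-y0)*k),(5,(y-y0)*k),(255,0,0),1); cv2.putText(c,str(y),(6,(y-y0)*k+4),0,.35,(255,0,0))
    cv2.imwrite(n,c)
crop(t,275,180,440,270,4,"pics/t1.png")
crop(t,75,145,215,280,4,"pics/t2.png")
crop(s,90,165,290,255,4,"pics/s1.png")
crop(s,355,150,510,265,4,"pics/s2.png")
```

```text
(no output)
```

View pics/t1.png

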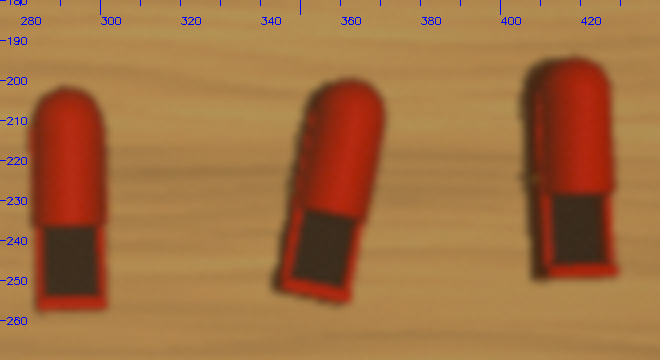

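View pics/t2.png

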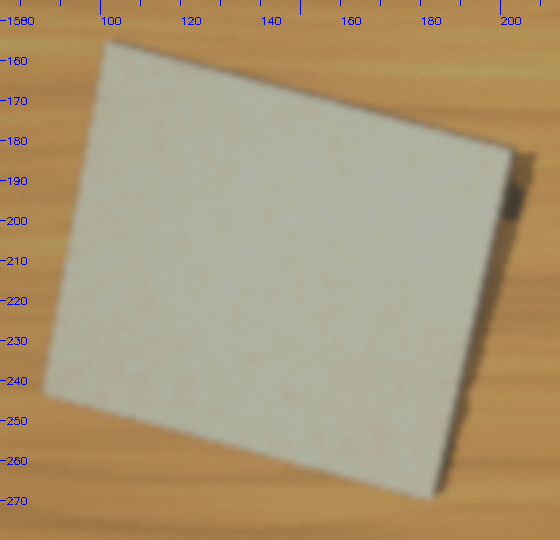

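View pics/s1.png

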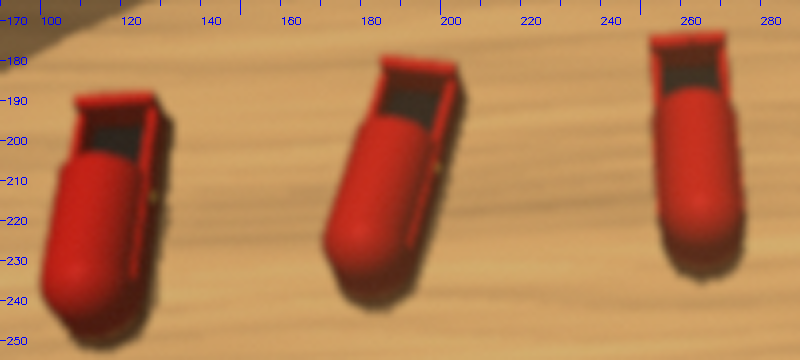

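View pics/s2.png

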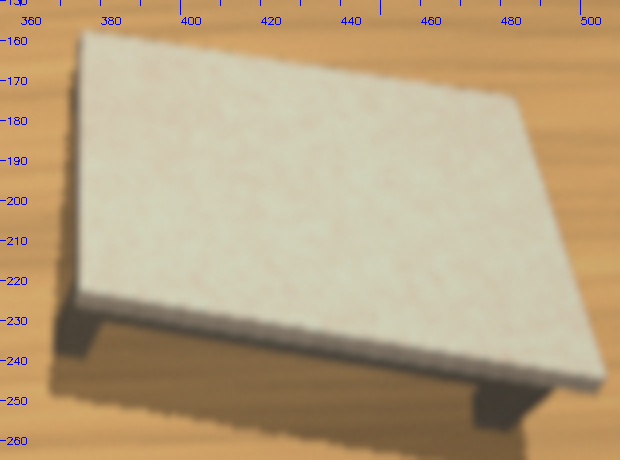

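```bash
cat > h.py <<'E'
import numpy as np
from scipy.spatial.transform import Rotation as R
from scipy.optimize import least_squares
CAM={"scene":(57.29688128200193,283.46007663502246,212.98594129513768,[0.98455806,-0.01545116,0.83086325],[-2.60754946,-0.01353664,1.51329053]),
"top":(56.28512429986241,281.8673018125883,209.76746646360343,[0.40449996,0.01680802,1.12732602],[-3.03109141,-0.01489037,-1.55137808])}
def cam(n,f=None):
    if f is not None: v=(f["fov_y"],f["cx"],f["cy"],f["origin"],f["orientation"])
    else: v=CAM[n]
    fl=210/np.tan(np.radians(v[0]/2)); return fl,v[1],v[2],np.array(v[3]),R.from_euler("xyz",v[4]).as_matrix()
def proj(c,P):
    fl,cx,cy,o,M=c; p=(np.atleast_2d(P)-o)@M; return np.c_[cx+fl*p[:,0]/p[:,2],cy+fl*p[:,1]/p[:,2]]
def ray(c,px,z):
    fl,cx,cy,o,M=c; px=np.atleast_2d(px); d=np.c_[(px[:,0]-cx)/fl,(px[:,1]-cy)/fl,np.ones(len(px))]@M.T
    return o+d*((z-o[2])/d[:,2])[:,None]
E
python3 - <<'E'
from h import *
np.set_printoptions(precision=4,suppress=True)
T=cam("top");S=cam("scene")
for h,sc,toe in [([(284.25,257.5),(301.5,257)],[(252.75,174.25),(271.5,173.25)],(291.5,201.5)),
 ([(345.25,251.75),(362.25,255.75)],[(185.5,179.25),(204.25,181.5)],(362.75,199.75)),
 ([(412.25,249.5),(429.25,248.5)],[(109,189.25),(129.25,188.5)],(420,194))]:
    a=ray(T,h,.042)[:,:2];b=ray(S,sc,.042)[::-1,:2];t=ray(T,toe,.03)[0,:2]
    print("top",a.ravel(),"scene",b.ravel(),"toe",t)
    m=a.mean(0);d=t-m;e=a[0]-a[1]; m2=b.mean(0)
    print(" len",np.hypot(*d),"yaw toe",np.arctan2(d[1],d[0]),"yaw heel",np.arctan2(-e[0],e[1]),"w",np.hypot(*e),np.hypot(*(b[0]-b[1])),"mid",m,m2)
tp=[(101.5,155.25),(203.25,182.5),(183,269.5),(85.75,243.25)]  # HL HR LR LL
sp=[(506.25,244.25),(374.5,223),(375.5,158),(483.75,173.75)]
def pts(p,w=1):
    x,y,yaw=p;out=[]
    for sx,sy in [(1,1),(1,-1),(-1,-1),(-1,1)]:
        lx=sx*.125*np.cos(.279);ly=sy*.14
        out.append([x+lx*np.cos(yaw)-ly*np.sin(yaw),y+lx*np.sin(yaw)+ly*np.cos(yaw),.07+sx*.125*np.sin(.279)])
    return np.array(out)
for use in ((1,0),(0,1),(1,1)):
    f=lambda p:np.r_[use[0]*(proj(T,pts(p))-tp).ravel(),use[1]*(proj(S,pts(p))-sp).ravel()]
    r=least_squares(f,[.45,.4,0]);print(use,r.x,np.abs(r.fun).max())
E
```

```text
top [ 0.3936 -0.0061  0.3958 -0.0535] scene [ 0.4009 -0.0016  0.4018 -0.0491] toe [ 0.5506 -0.0239]
 len 0.1560029166621209 yaw toe 0.03796555857554548 yaw heel 0.048023149799326585 w 0.04741846158919366 0.047544910558205686 mid [ 0.3947 -0.0298] [ 0.4013 -0.0253]
top [ 0.4125 -0.1739  0.4025 -0.2209] scene [ 0.4184 -0.1703  0.4093 -0.2174] toe [ 0.5599 -0.2254]
 len 0.1549463386855049 yaw toe -0.18190558190906714 yaw heel -0.2107244983079289 w 0.048013198817891165 0.04795343900337354 mid [ 0.4075 -0.1974] [ 0.4138 -0.1939]
top [ 0.4223 -0.3596  0.426  -0.4069] scene [ 0.4307 -0.3531  0.4306 -0.4022] toe [ 0.5799 -0.3886]
 len 0.1558007043702173 yaw toe -0.0343322621274558 yaw heel 0.07760431258129469 w 0.047459441904827385 0.04904844971906122 mid [ 0.4242 -0.3832] [ 0.4306 -0.3777]
(1, 0) [ 0.5042  0.3768 -0.2432] 0.611463475297569
(0, 1) [ 0.5073  0.3797 -0.2436] 0.9899954669261888
(1, 1) [ 0.506   0.3786 -0.2433] 1.2928405967393815
```

```bash
cat >> h.py <<'E'
def inc(s,pos,rot):
    """tool-frame increments (cm, deg) from state s to world pose (pos, rotation matrix)"""
    M=R.from_euler("xyz",s["tool_rot"]).as_matrix()
    d=M.T@(np.array(pos)-s["position"])*100; w=R.from_matrix(M.T@rot).as_rotvec(degrees=True)
    print("x %.2f y %.2f z %.2f  wx %.1f wy %.1f wz %.1f"%(*d,*w))
def down(yaw): return R.from_euler("xyz",[np.pi,0,yaw-np.pi/2]).as_matrix()   # clog yaw -> tool, jaws across
def st(s): print("t %.2f"%s["clock"],"pos",np.round(s["position"],4),"rot",np.round(s["tool_rot"],3),"F",np.round(s["force"],2),"w %.4f"%s["grip_width"],"q",np.round(s["qpos"],2))
E
python3 - <<'E'
from h import *
from workcell import bot
s=bot.observe(); inc(s,[.35,-.384,.15],down(.0))
E
```

```text
x -12.47 y -14.13 z 8.09  wx 0.0 wy 0.1 wz 26.6
```

>>> {"method": "jog_arm", "body": {"increments": [{"x": -4,"y": -4.5,"z": 2,"wz": 9,"claw": 20},{"x": -8.5,"y": -9.5,"z": 5,"wz": 18,"claw": 20},{"x": -12.5,"y": -14.1,"z": 8,"wz": 26.6,"claw": 20},{"x": -12.5,"y": -14.1,"z": 8,"wz": 26.6,"claw": 20},{"x": -12.5,"y": -14.1,"z": 8,"wz": 26.6,"claw": 20},{"x": -12.5,"y": -14.1,"z": 8,"wz": 26.6,"claw": 20},{"x": -12.5,"y": -14.1,"z": 8,"wz": 26.6,"claw": 20}], "squeeze": 40}}

```text
schema error: expected keys wx, wy, wz, x, y, z, claw
```

```bash
cat > wl.py <<'E'
import sys,cv2,json,pickle
from h import *
from workcell import bot
n=sys.argv[1]; cn=sys.argv[2] if len(sys.argv)>2 else "wrist"
f=bot.grab_frame(cn); im=f["pixels"][:,:,::-1].copy()
pickle.dump(f,open(f"pics/{n}.pkl","wb"))
k=1.4
c=cv2.resize(im,None,fx=k,fy=k,interpolation=cv2.INTER_CUBIC)
for x in range(0,560,20):
    cv2.line(c,(int(x*k),0),(int(x*k),6),(255,0,0),1)
    if x%40==0: cv2.putText(c,str(x),(int(x*k),18),0,.4,(255,0,0))
for y in range(0,420,20):
    cv2.line(c,(0,int(y*k)),(6,int(y*k)),(255,0,0),1)
    if y%40==0: cv2.putText(c,str(y),(8,int(y*k)+4),0,.4,(255,0,0))
cv2.imwrite(f"pics/{n}.png",c); st(bot.observe()); print(f["origin"],f["orientation"])
E
python3 wl.py w1
```

```text
t 0.20 pos [ 0.2795 -0.5588  0.231 ] rot [ 3.142e+00  1.000e-03 -1.107e+00] F [0.27 0.51 0.03] w 0.0854 q [ 1.04  0.52 -0.04  1.6   0.02  1.02 -0.11]
[ 0.34500629 -0.52736078  0.37304335] [ 2.85430790e+00  7.80901948e-05 -1.10723637e+00]
```

View pics/w1.png

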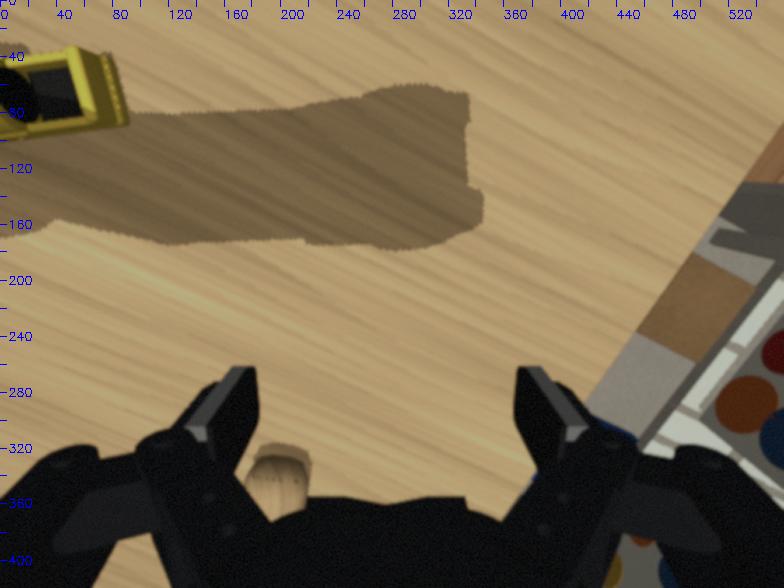

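The call was refused because every key is required, so nothing moved.

>>> {"method": "jog_arm", "body": {"increments": [{"x": -4,"y": -4.5,"z": 2,"wx": 0,"wy": 0,"wz": 9,"claw": 20},{"x": -8.5,"y": -9.5,"z": 5,"wx": 0,"wy": 0,"wz": 18,"claw": 20},{"x": -12.5,"y": -14.1,"z": 8,"wx": 0,"wy": 0,"wz": 26.6,"claw": 20},{"x": -12.5,"y": -14.1,"z": 8,"wx": 0,"wy": 0,"wz": 26.6,"claw": 20},{"x": -12.5,"y": -14.1,"z": 8,"wx": 0,"wy": 0,"wz": 26.6,"claw": 20},{"x": -12.5,"y": -14.1,"z": 8,"wx": 0,"wy": 0,"wz": 26.6,"claw": 20},{"x": -12.5,"y": -14.1,"z": 8,"wx": 0,"wy": 0,"wz": 26.6,"claw": 20}], "squeeze": 40}}

```text
clock: 1.08
position: [0.3492, -0.3852, 0.1514]
tool_rot: [-3.141, -0.0, -1.573]
force: [-0.1, -0.1, -0.5]
grip_width: 0.017
```

```bash
python3 wl.py w2
```

```text
t 1.12 pos [ 0.3492 -0.385   0.1514] rot [-3.142 -0.    -1.573] F [-0.22  0.06 -0.03] w 0.0173 q [ 0.69  0.46  0.04  1.95 -0.03  0.72 -0.83]
[ 0.42224686 -0.38603295  0.29361939] [ 2.85480858e+00 -8.25139907e-04 -1.57291307e+00]
```

View pics/w2.png

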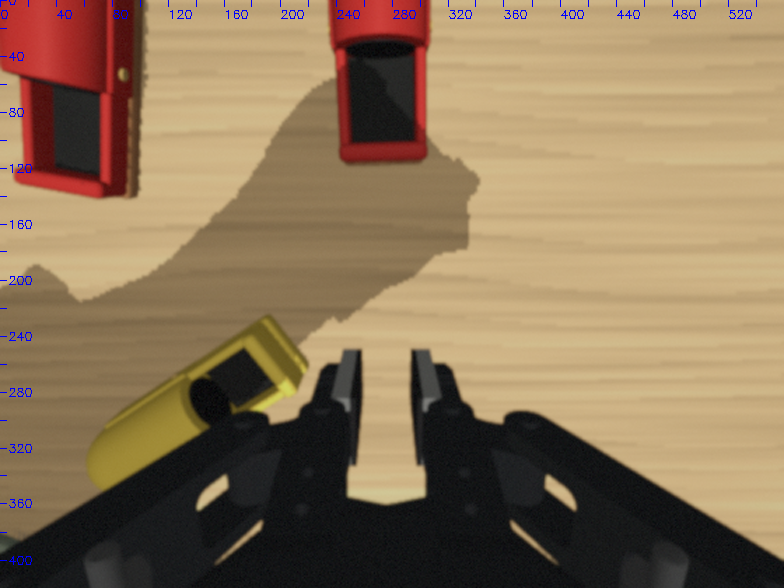

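Run:
```python
from h import *
import pickle
np.set_printoptions(precision=4,suppress=True)
f=pickle.load(open("pics/w2.pkl","rb"));c=cam(0,f)
P=lambda l,z:print(ray(c,np.array(l)/1.4,z)[:,:2].tolist())
P([(341,157),(427,155)],.042); P([(345,163),(425,161)],0.0)
P([(339,48),(426,48)],.042)
P([(332,40),(428,40)],.036)
P([(14,180),(104,196)],.042); 
P([(22,75),(112,96)],.042)
P([(267,316),(308,365),(280,398)],.042)
```

```text
[[0.4267453864752914, -0.36134306411217215], [0.42770424244587074, -0.4091091038744714]]
[[0.42376476323075574, -0.359707936174749], [0.42490020011848734, -0.4117528953810173]]
[[0.48085263363663805, -0.3620050075380247], [0.48076551061172373, -0.40727041943833764]]
[[0.48604599189416914, -0.35784528870642407], [0.48594864076837496, -0.4087457569360038]]
[[0.4147682979073916, -0.1767231415633461], [0.40584510858436246, -0.22576162983641793]]
[[0.4684328887421601, -0.19412538531347653], [0.45814411443253733, -0.2398017713104228]]
[[0.3332606131377874, -0.3127538105888929], [0.30005247457101913, -0.33628244040537714], [0.27643025554212236, -0.31671499336134146]]
```

Run:
```python
from h import *
from workcell import bot
s=bot.observe(); inc(s,[.395,-.385,.016],down(.015))
```

```text
x -0.01 y -4.58 z 13.54  wx -0.0 wy -0.0 wz -1.0
```

>>> {"method": "jog_arm", "body": {"increments": [{"x": 0,"y": -3,"z": 5,"wx": 0,"wy": 0,"wz": -1,"claw": 20},{"x": 0,"y": -4.6,"z": 9.5,"wx": 0,"wy": 0,"wz": -1,"claw": 20},{"x": 0,"y": -4.6,"z": 12.5,"wx": 0,"wy": 0,"wz": -1,"claw": 20},{"x": 0,"y": -4.6,"z": 13.5,"wx": 0,"wy": 0,"wz": -1,"claw": 20},{"x": 0,"y": -4.6,"z": 13.5,"wx": 0,"wy": 0,"wz": -1,"claw": 20}]}}

```text
clock: 1.75
position: [0.3949, -0.3855, 0.0166]
tool_rot: [3.141, -0.0, -1.556]
force: [0.2, -0.3, -0.5]
grip_width: 0.0173
```

```bash
python3 wl.py w3
```

```text
t 1.80 pos [ 0.3953 -0.3857  0.0173] rot [-3.141e+00 -1.000e-03 -1.556e+00] F [ 0.13 -0.77  0.23] w 0.0171 q [ 0.65  0.73  0.02  1.93 -0.03  0.49 -0.87]
[ 0.46800761 -0.3851587   0.15876789] [ 2.85447813e+00 -6.42816514e-04 -1.55605615e+00]
```

View pics/w3.png

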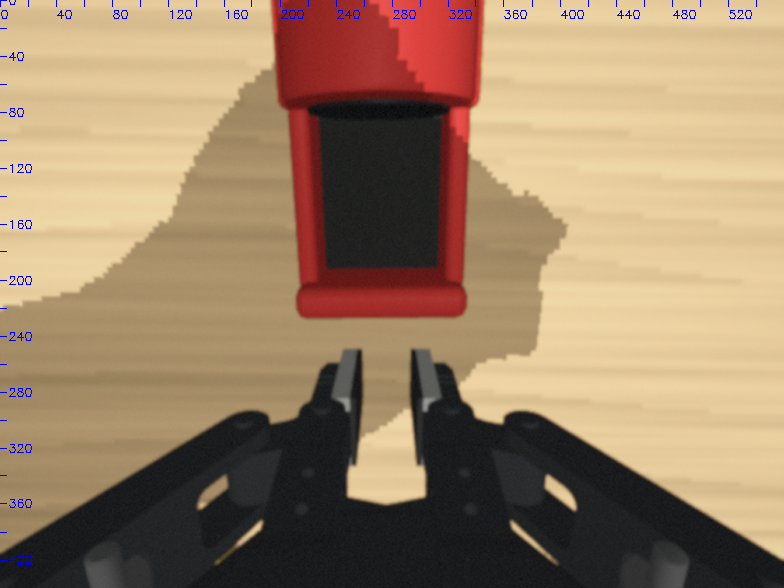

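>>> {"method": "jog_arm", "body": {"increments": [{"x": 0,"y": -0.5,"z": 0,"wx": 0,"wy": 0,"wz": 0,"claw": 20},{"x": 0,"y": -1.0,"z": 0,"wx": 0,"wy": 0,"wz": 0,"claw": 20},{"x": 0,"y": -1.3,"z": 0,"wx": 0,"wy": 0,"wz": 0,"claw": 20},{"x": 0,"y": -1.6,"z": 0,"wx": 0,"wy": 0,"wz": 0,"claw": 20},{"x": 0,"y": -1.9,"z": 0,"wx": 0,"wy": 0,"wz": 0,"claw": 20},{"x": 0,"y": -2.2,"z": 0,"wx": 0,"wy": 0,"wz": 0,"claw": 20},{"x": 0,"y": -2.5,"z": 0,"wx": 0,"wy": 0,"wz": 0,"claw": 20},{"x": 0,"y": -2.8,"z": 0,"wx": 0,"wy": 0,"wz": 0,"claw": 20},{"x": 0,"y": -3.1,"z": 0,"wx": 0,"wy": 0,"wz": 0,"claw": 20},{"x": 0,"y": -3.4,"z": 0,"wx": 0,"wy": 0,"wz": 0,"claw": 20}]}}

```text
clock: 3.05
position: [0.4294, -0.3852, 0.0172]
tool_rot: [-3.141, -0.001, -1.556]
force: [-1.4, -0.5, 0.4]
grip_width: 0.0171
```

```bash
python3 wl.py w4
```

```text
t 3.10 pos [ 0.4299 -0.3851  0.0173] rot [-3.141e+00 -1.000e-03 -1.555e+00] F [ 0.18 -0.02 -1.01] w 0.0172 q [ 0.61  0.75  0.02  1.86 -0.03  0.53 -0.9 ]
[ 0.50243137 -0.38473484  0.15947452] [ 2.85531371e+00 -1.30540390e-03 -1.55600152e+00]
```

View pics/w4.png

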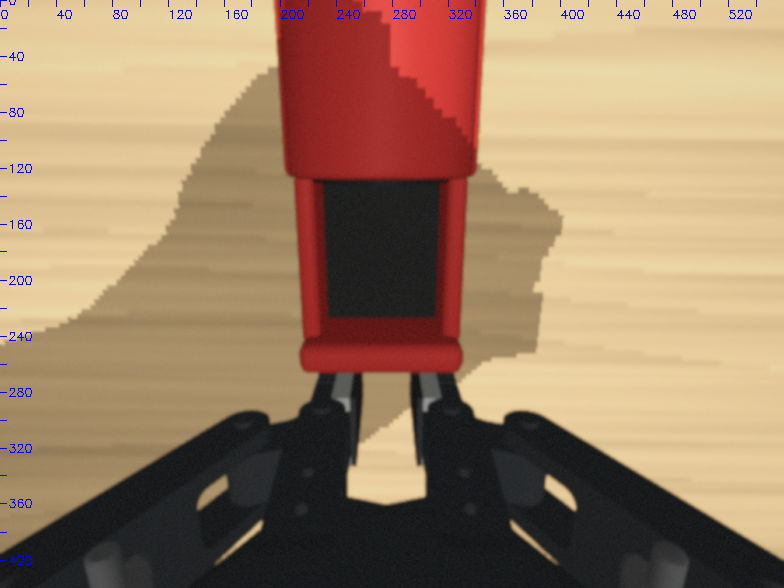

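Run:
```python
from h import *
import pickle
for n,p in (("w3",[(299,316),(465,316)]),("w4",[(302,371),(461,371)])):
    f=pickle.load(open(f"pics/{n}.pkl","rb"));c=cam(0,f)
    print(n,ray(c,np.array(p)/1.4,.036)[:,:2].round(4).tolist())
```

```text
w3 [[0.4241, -0.3597], [0.4248, -0.4097]]
w4 [[0.44, -0.3594], [0.4408, -0.4095]]
```

>>> {"method": "jog_arm", "body": {"increments": [{"x": 0,"y": -0.3,"z": 0,"wx": 0,"wy": 0,"wz": 0,"claw": 20},{"x": 0,"y": -0.6,"z": 0,"wx": 0,"wy": 0,"wz": 0,"claw": 20},{"x": 0,"y": -0.9,"z": 0,"wx": 0,"wy": 0,"wz": 0,"claw": 20},{"x": 0,"y": -1.2,"z": 0,"wx": 0,"wy": 0,"wz": 0,"claw": 20}]}}

```text
clock: 3.6
position: [0.4421, -0.3849, 0.0173]
tool_rot: [-3.141, -0.001, -1.556]
force: [-1.0, -0.8, -1.2]
grip_width: 0.0167
```

>>> {"method": "jog_arm", "body": {"increments": [{"x": 0,"y": -0.3,"z": 0,"wx": 0,"wy": 0,"wz": 0,"claw": 20},{"x": 0,"y": -0.6,"z": 0,"wx": 0,"wy": 0,"wz": 0,"claw": 20},{"x": 0,"y": -0.9,"z": 0,"wx": 0,"wy": 0,"wz": 0,"claw": 20},{"x": 0,"y": -1.2,"z": 0,"wx": 0,"wy": 0,"wz": 0,"claw": 20}]}}

```text
clock: 4.1
position: [0.4543, -0.3847, 0.0173]
tool_rot: [-3.141, -0.001, -1.555]
force: [-1.1, -0.9, 0.2]
grip_width: 0.0172
```

>>> {"method": "jog_arm", "body": {"increments": [{"x": 0,"y": -0.3,"z": 0,"wx": 0,"wy": 0,"wz": 0,"claw": 20},{"x": 0,"y": -0.6,"z": 0,"wx": 0,"wy": 0,"wz": 0,"claw": 20},{"x": 0,"y": -0.9,"z": 0,"wx": 0,"wy": 0,"wz": 0,"claw": 20}]}}

```text
clock: 4.47
position: [0.4635, -0.3846, 0.0173]
tool_rot: [-3.141, -0.001, -1.555]
force: [-0.8, 0.8, -0.4]
grip_width: 0.0169
```

```bash
python3 wl.py w5
```

```text
t 4.53 pos [ 0.464  -0.3845  0.0173] rot [-3.140e+00 -1.000e-03 -1.555e+00] F [ 0.38  0.19 -0.2 ] w 0.0170 q [ 0.57  0.78  0.03  1.79 -0.04  0.57 -0.93]
[ 0.53643517 -0.384108    0.15953618] [ 2.85564542e+00 -1.33616874e-03 -1.55569566e+00]
```

View pics/w5.png

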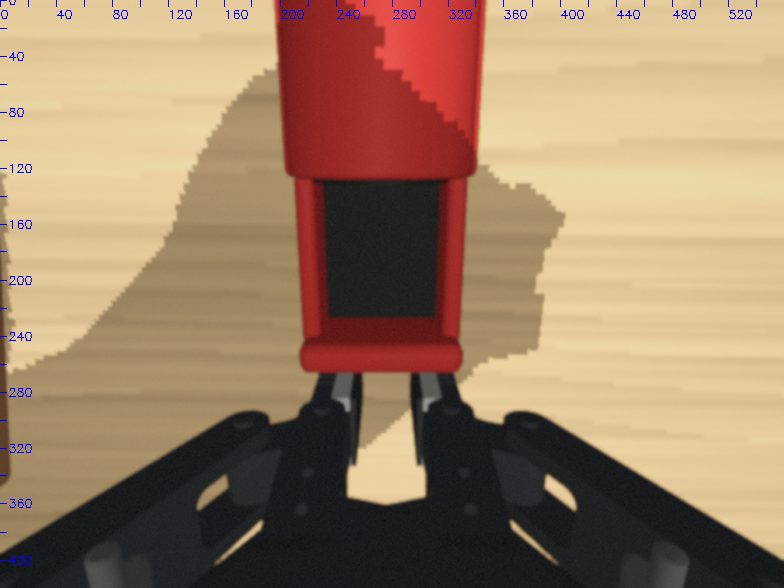

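Run:
```python
from h import *
from workcell import bot
s=bot.observe(); inc(s,[.434,-.385,.017],down(.015)); inc(s,[.42,-.385,.12],down(.015));inc(s,[.355,-.19,.12],down(-.19))
```

```text
x 0.00 y 3.00 z 0.03  wx -0.1 wy -0.0 wz 0.0
x -0.01 y 4.38 z -10.27  wx -0.1 wy -0.0 wz 0.0
x -19.61 y 10.58 z -10.30  wx -0.1 wy -0.0 wz 11.8
```

>>> {"method": "jog_arm", "body": {"increments": [{"x": 0,"y": 2,"z": 0,"wx": 0,"wy": 0,"wz": 0,"claw": 20},{"x": 0,"y": 4.0,"z": -2,"wx": 0,"wy": 0,"wz": 0,"claw": 20},{"x": 0,"y": 4.4,"z": -7,"wx": 0,"wy": 0,"wz": 0,"claw": 20},{"x": -2,"y": 5,"z": -10.3,"wx": 0,"wy": 0,"wz": 2,"claw": 20},{"x": -7,"y": 7,"z": -10.3,"wx": 0,"wy": 0,"wz": 5,"claw": 20},{"x": -12.5,"y": 9,"z": -10.3,"wx": 0,"wy": 0,"wz": 8,"claw": 20},{"x": -17.5,"y": 10.6,"z": -10.3,"wx": 0,"wy": 0,"wz": 11.8,"claw": 20},{"x": -19.6,"y": 10.6,"z": -10.3,"wx": 0,"wy": 0,"wz": 11.8,"claw": 20},{"x": -19.6,"y": 10.6,"z": -10.3,"wx": 0,"wy": 0,"wz": 11.8,"claw": 20},{"x": -19.6,"y": 10.6,"z": -10.3,"wx": 0,"wy": 0,"wz": 11.8,"claw": 20}]}}

```text
clock: 5.78
position: [0.3552, -0.1907, 0.1202]
tool_rot: [-3.139, -0.001, -1.761]
force: [-0.3, 0.2, 0.1]
grip_width: 0.017
```

```bash
python3 wl.py w6
```

```text
t 5.83 pos [ 0.355  -0.1909  0.1201] rot [-3.140e+00 -1.000e-03 -1.762e+00] F [-0.59 -0.18  0.36] w 0.0169 q [ 0.27  0.37  0.09  2.26 -0.07  0.51 -1.35]
[ 0.42669545 -0.20491698  0.26252508] [ 2.85704769e+00 -1.25715670e-03 -1.76148382e+00]
```

View pics/w6.png

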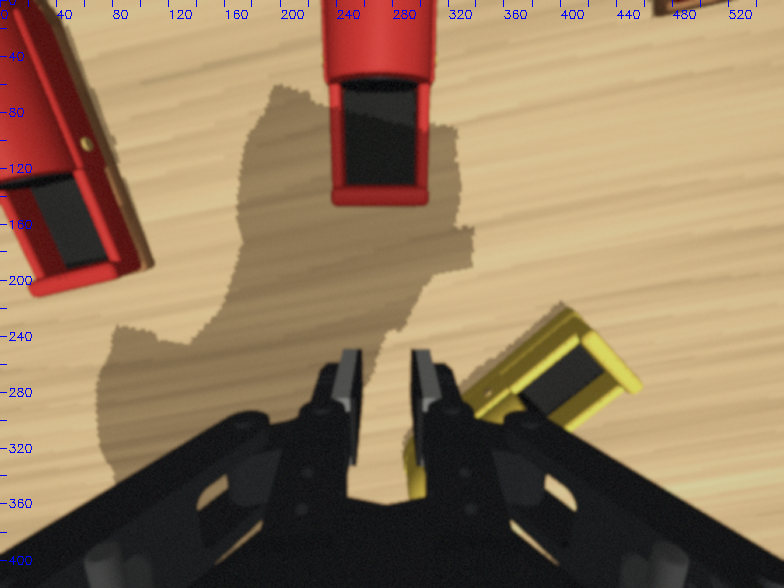

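Run:
```python
from h import *
import pickle
from workcell import bot
f=pickle.load(open("pics/w6.pkl","rb"));c=cam(0,f)
P=lambda p,z:print(ray(c,np.array(p)/1.4,z)[:,:2].round(4).tolist())
P([(332,203),(428,203)],.039); P([(335,82),(428,82)],.042); P([(324,80),(436,80)],.036)
P([(30,294),(140,270)],.042)
P([(575,308),(470,390),(405,460),(418,497)],.03)
P([(640,390)],.042)
T=cam("top")
print("yellow top view"); print(ray(T,[(387,288),(399,299),(347,317),(352,328)],.042)[:,:2].round(3).tolist())
s=bot.observe(); inc(s,[.373,-.193,.016],down(-.2))
```

```text
[[0.4143, -0.175], [0.405, -0.2229]]
[[0.4681, -0.1891], [0.4599, -0.2316]]
[[0.4711, -0.1837], [0.461, -0.2362]]
[[0.3986, -0.0071], [0.3999, -0.069]]
[[0.3307, -0.2959], [0.2905, -0.2304], [0.2494, -0.1833], [0.2199, -0.1866]]
[[0.2791, -0.3242]]
yellow top view
[[0.316, -0.288], [0.287, -0.321], [0.237, -0.179], [0.208, -0.193]]
x -0.14 y -1.78 z 10.41  wx -0.1 wy -0.0 wz 0.5
```

>>> {"method": "jog_arm", "body": {"increments": [{"x": -0.25,"y": -2,"z": 4,"wx": 0,"wy": 0,"wz": 0,"claw": 20},{"x": -0.25,"y": -2.8,"z": 8,"wx": 0,"wy": 0,"wz": 0,"claw": 20},{"x": -0.25,"y": -2.8,"z": 10.4,"wx": 0,"wy": 0,"wz": 0,"claw": 20},{"x": -0.25,"y": -2.8,"z": 10.4,"wx": 0,"wy": 0,"wz": 0,"claw": 20},{"x": -0.25,"y": -2.8,"z": 10.4,"wx": 0,"wy": 0,"wz": 0,"claw": 20}]}}

```text
clock: 6.45
position: [0.3833, -0.1944, 0.0168]
tool_rot: [-3.139, -0.001, -1.763]
force: [0.6, -0.5, 0.0]
grip_width: 0.0175
```

```bash
python3 wl.py w7
```

```text
t 6.50 pos [ 0.3836 -0.1944  0.0171] rot [-3.138e+00 -1.000e-03 -1.763e+00] F [ 0.48 -0.59  1.32] w 0.0173 q [ 0.3   0.63  0.05  2.24 -0.1   0.27 -1.34]
[ 0.4547857  -0.2087298   0.15918819] [ 2.85731550e+00 -1.46193096e-03 -1.76299784e+00]
```

View pics/w7.png

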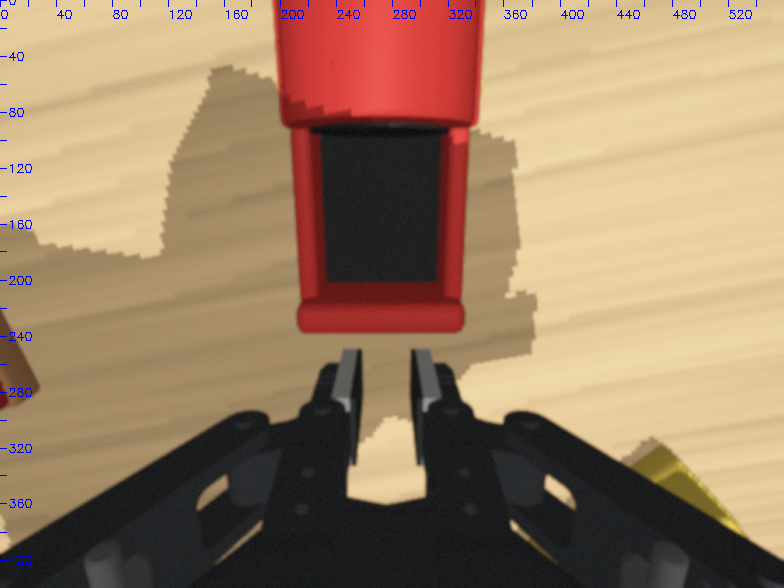

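>>> {"method": "jog_arm", "body": {"increments": [{"x": 0,"y": -0.4,"z": 0,"wx": 0,"wy": 0,"wz": 0,"claw": 20},{"x": 0,"y": -0.7,"z": 0,"wx": 0,"wy": 0,"wz": 0,"claw": 20},{"x": 0,"y": -1.0,"z": 0,"wx": 0,"wy": 0,"wz": 0,"claw": 20},{"x": 0,"y": -1.3,"z": 0,"wx": 0,"wy": 0,"wz": 0,"claw": 20},{"x": 0,"y": -1.6,"z": 0,"wx": 0,"wy": 0,"wz": 0,"claw": 20},{"x": 0,"y": -1.9,"z": 0,"wx": 0,"wy": 0,"wz": 0,"claw": 20},{"x": 0,"y": -2.2,"z": 0,"wx": 0,"wy": 0,"wz": 0,"claw": 20},{"x": 0,"y": -2.5,"z": 0,"wx": 0,"wy": 0,"wz": 0,"claw": 20},{"x": 0,"y": -2.8,"z": 0,"wx": 0,"wy": 0,"wz": 0,"claw": 20}]}}

```text
clock: 7.62
position: [0.4101, -0.1995, 0.017]
tool_rot: [-3.141, -0.001, -1.763]
force: [-4.7, 1.3, 2.0]
grip_width: 0.0173
```

>>> {"method": "jog_arm", "body": {"increments": [{"x": 0,"y": -0.3,"z": 0,"wx": 0,"wy": 0,"wz": 0,"claw": 20},{"x": 0,"y": -0.6,"z": 0,"wx": 0,"wy": 0,"wz": 0,"claw": 20},{"x": 0,"y": -0.9,"z": 0,"wx": 0,"wy": 0,"wz": 0,"claw": 20},{"x": 0,"y": -1.2,"z": 0,"wx": 0,"wy": 0,"wz": 0,"claw": 20}]}}

```text
clock: 8.12
position: [0.4219, -0.2018, 0.0169]
tool_rot: [-3.141, -0.001, -1.763]
force: [-2.3, 0.2, -1.6]
grip_width: 0.0169
```

>>> {"method": "jog_arm", "body": {"increments": [{"x": 0,"y": -0.3,"z": 0,"wx": 0,"wy": 0,"wz": 0,"claw": 20},{"x": 0,"y": -0.6,"z": 0,"wx": 0,"wy": 0,"wz": 0,"claw": 20},{"x": 0,"y": -0.9,"z": 0,"wx": 0,"wy": 0,"wz": 0,"claw": 20},{"x": 0,"y": -1.2,"z": 0,"wx": 0,"wy": 0,"wz": 0,"claw": 20}]}}

```text
clock: 8.62
position: [0.4339, -0.2041, 0.0169]
tool_rot: [-3.141, -0.001, -1.763]
force: [-2.1, 0.1, -1.0]
grip_width: 0.0167
```

```bash
python3 wl.py w8
```

```text
t 8.68 pos [ 0.4344 -0.2041  0.0169] rot [-3.140e+00 -1.000e-03 -1.763e+00] F [-1.28  0.03 -0.37] w 0.0175 q [ 0.27  0.67  0.06  2.12 -0.1   0.36 -1.35]
[ 0.5056344  -0.21843864  0.15909893] [ 2.85547807e+00 -1.23875261e-03 -1.76288569e+00]
```

View pics/w8.png

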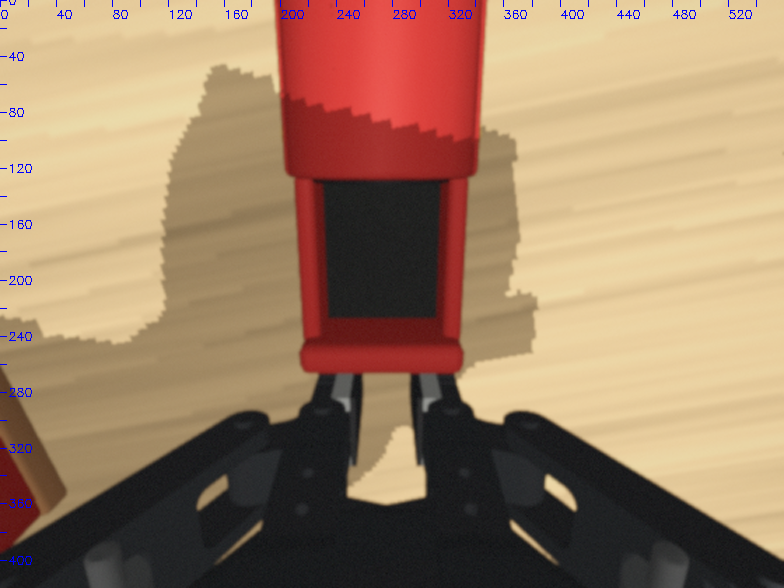

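>>> {"method": "jog_arm", "body": {"increments": [{"x": 0,"y": -0.3,"z": 0,"wx": 0,"wy": 0,"wz": 0,"claw": 20},{"x": 0,"y": -0.6,"z": 0,"wx": 0,"wy": 0,"wz": 0,"claw": 20}]}}

```text
clock: 8.93
position: [0.4403, -0.2053, 0.0169]
tool_rot: [-3.141, -0.001, -1.763]
force: [-2.4, 0.2, -0.4]
grip_width: 0.0171
```

>>> {"method": "jog_arm", "body": {"increments": [{"x": 0,"y": -0.3,"z": 0,"wx": 0,"wy": 0,"wz": 0,"claw": 20}]}}

```text
clock: 9.05
position: [0.4435, -0.2059, 0.0169]
tool_rot: [-3.141, -0.001, -1.763]
force: [-2.8, 0.8, -1.1]
grip_width: 0.017
```

>>> {"method": "jog_arm", "body": {"increments": [{"x": 0,"y": -0.3,"z": 0,"wx": 0,"wy": 0,"wz": 0,"claw": 20}]}}

```text
clock: 9.18
position: [0.4466, -0.2065, 0.0169]
tool_rot: [-3.141, -0.001, -1.763]
force: [-2.7, 0.5, -1.2]
grip_width: 0.0169
```

```bash
python3 -c "
from h import *
from workcell import bot
for i in range(4): st(bot.observe())"; python3 wl.py w9;python3 wl.py top1 top
```

```text
t 9.18 pos [ 0.4466 -0.2065  0.0169] rot [-3.141e+00 -1.000e-03 -1.763e+00] F [-2.66  0.49 -1.2 ] w 0.0169 q [ 0.27  0.68  0.06  2.09 -0.1   0.38 -1.36]
t 9.18 pos [ 0.4466 -0.2065  0.0169] rot [-3.141e+00 -1.000e-03 -1.763e+00] F [-2.66  0.49 -1.2 ] w 0.0169 q [ 0.27  0.68  0.06  2.09 -0.1   0.38 -1.36]
t 9.18 pos [ 0.4466 -0.2065  0.0169] rot [-3.141e+00 -1.000e-03 -1.763e+00] F [-2.66  0.49 -1.2 ] w 0.0169 q [ 0.27  0.68  0.06  2.09 -0.1   0.38 -1.36]
t 9.18 pos [ 0.4466 -0.2065  0.0169] rot [-3.141e+00 -1.000e-03 -1.763e+00] F [-2.66  0.49 -1.2 ] w 0.0169 q [ 0.27  0.68  0.06  2.09 -0.1   0.38 -1.36]
t 9.22 pos [ 0.4471 -0.2066  0.017 ] rot [-3.140e+00 -1.000e-03 -1.762e+00] F [-1.94  0.75 -1.24] w 0.0173 q [ 0.27  0.68  0.06  2.09 -0.1   0.38 -1.36]
[ 0.51829322 -0.22087423  0.15917733] [ 2.85589868e+00 -1.26256786e-03 -1.76281827e+00]
t 9.28 pos [ 0.4471 -0.2067  0.017 ] rot [-3.140e+00 -1.000e-03 -1.763e+00] F [-0.29  0.94  0.09] w 0.0169 q [ 0.27  0.68  0.06  2.09 -0.1   0.38 -1.36]
[0.40449996 0.01680802 1.12732602] [-3.03109141 -0.01489037 -1.55137808]
```

View pics/w9.png

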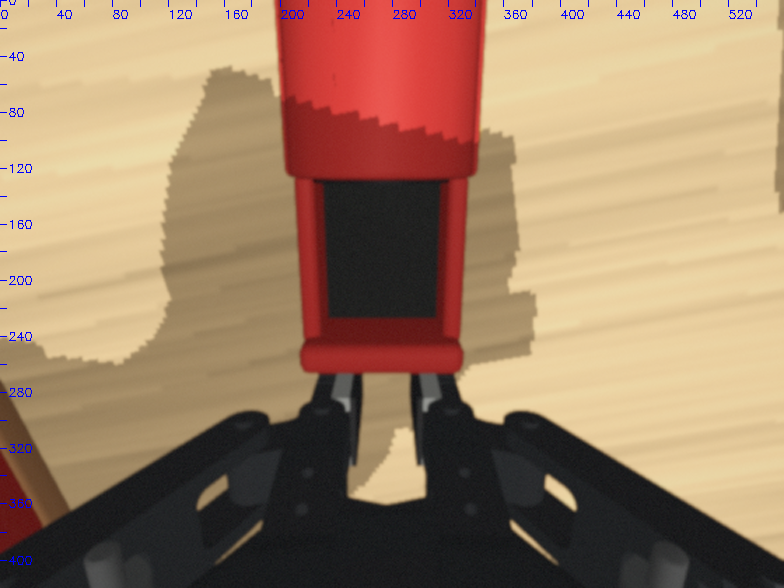

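Run:
```python
from h import *
D=np.array([(.625,.231,.522,1.600),(.52,.1514,.46,1.95),(.5524,.0173,.73,1.93),(.403,.1201,.37,2.26),(.430,.0171,.63,2.24),(.4925,.017,.68,2.09)])
r,z,a,b=D.T
A=np.block([[np.c_[np.sin(a),np.sin(a+b),np.ones(len(a)),np.zeros(len(a))]],[np.c_[np.cos(a),np.cos(a+b),np.zeros(len(a)),np.ones(len(a))]]])
x,res,_,_=np.linalg.lstsq(A,np.r_[r,z],rcond=None);print(x,np.abs(A@x-np.r_[r,z]).max())
L1,L2,c,h=x
# reach at z, tilt: h = d1 - Ltool
for z in (.017,.06,.10,.12,.15):
  for tilt in (0,5,10,15):
    for Lt in (.40,):
      t=np.radians(tilt)  # tips toward the robot
      best=None
      for rr in np.arange(.30,.46,.005):
        wr=rr-c+Lt*np.sin(t); wz=z-h-Lt+Lt*np.cos(t)
        d2=wr*wr+wz*wz; cb=(d2-L1**2-L2**2)/(2*L1*L2)
        if abs(cb)>1: continue
        b=np.arccos(cb); a=np.arctan2(wr,wz)-np.arctan2(L2*np.sin(b),L1+L2*np.cos(b)); j6=np.pi+t-a-b
        if b<2.43 and j6>.16 and a>-.3: best=(round(rr,3),a.round(2),b.round(2),j6.round(2));break
      print(z,tilt,best)
```

```text
[ 0.52144918  0.41277642  0.01311957 -0.00592668] 0.0027675307436551277
0.017 0 (np.float64(0.375), np.float64(0.6), np.float64(2.38), np.float64(0.16))
0.017 5 (np.float64(0.32), np.float64(0.6), np.float64(2.43), np.float64(0.21))
0.017 10 (np.float64(0.3), np.float64(0.62), np.float64(2.39), np.float64(0.31))
0.017 15 (np.float64(0.3), np.float64(0.65), np.float64(2.31), np.float64(0.44))
0.06 0 (np.float64(0.35), np.float64(0.47), np.float64(2.42), np.float64(0.25))
0.06 5 (np.float64(0.315), np.float64(0.47), np.float64(2.43), np.float64(0.33))
0.06 10 (np.float64(0.3), np.float64(0.5), np.float64(2.38), np.float64(0.44))
0.06 15 (np.float64(0.3), np.float64(0.54), np.float64(2.3), np.float64(0.56))
0.1 0 (np.float64(0.34), np.float64(0.35), np.float64(2.42), np.float64(0.37))
0.1 5 (np.float64(0.305), np.float64(0.35), np.float64(2.43), np.float64(0.45))
0.1 10 (np.float64(0.3), np.float64(0.39), np.float64(2.36), np.float64(0.56))
0.1 15 (np.float64(0.3), np.float64(0.45), np.float64(2.28), np.float64(0.67))
0.12 0 (np.float64(0.335), np.float64(0.29), np.float64(2.42), np.float64(0.44))
0.12 5 (np.float64(0.3), np.float64(0.29), np.float64(2.42), np.float64(0.52))
0.12 10 (np.float64(0.3), np.float64(0.34), np.float64(2.34), np.float64(0.63))
0.12 15 (np.float64(0.3), np.float64(0.4), np.float64(2.27), np.float64(0.73))
0.15 0 (np.float64(0.32), np.float64(0.19), np.float64(2.42), np.float64(0.53))
0.15 5 (np.float64(0.3), np.float64(0.21), np.float64(2.39), np.float64(0.62))
0.15 10 (np.float64(0.3), np.float64(0.27), np.float64(2.32), np.float64(0.72))
0.15 15 (np.float64(0.3), np.float64(0.34), np.float64(2.25), np.float64(0.82))
```

Run:
```python
from h import *
from workcell import bot
s=bot.observe(); inc(s,[.355,-.028,.12],down(.04))
```

```text
x -15.77 y 12.43 z -10.34  wx -0.1 wy -0.1 wz -13.3
```

>>> {"method": "jog_arm", "body": {"increments": [{"x": 0,"y": 2,"z": 0,"wx": 0,"wy": 0,"wz": 0,"claw": 20},{"x": 0,"y": 4.0,"z": -2,"wx": 0,"wy": 0,"wz": 0,"claw": 20},{"x": 0,"y": 5,"z": -7,"wx": 0,"wy": 0,"wz": 0,"claw": 20},{"x": -2,"y": 7,"z": -10.3,"wx": 0,"wy": 0,"wz": -2,"claw": 20},{"x": -7,"y": 9,"z": -10.3,"wx": 0,"wy": 0,"wz": -6,"claw": 20},{"x": -12,"y": 11,"z": -10.3,"wx": 0,"wy": 0,"wz": -10,"claw": 20},{"x": -15.8,"y": 12.4,"z": -10.3,"wx": 0,"wy": 0,"wz": -13.3,"claw": 20},{"x": -15.8,"y": 12.4,"z": -10.3,"wx": 0,"wy": 0,"wz": -13.3,"claw": 20},{"x": -15.8,"y": 12.4,"z": -10.3,"wx": 0,"wy": 0,"wz": -13.3,"claw": 20},{"x": -15.8,"y": 12.4,"z": -10.3,"wx": 0,"wy": 0,"wz": -13.3,"claw": 20}]}}

```text
clock: 10.52
position: [0.3556, -0.0286, 0.1197]
tool_rot: [-3.139, -0.001, -1.532]
force: [0.6, -0.3, -0.2]
grip_width: 0.0173
```

```bash
python3 wl.py w10
```

```text
t 10.57 pos [ 0.3555 -0.0285  0.1196] rot [-3.140e+00 -1.000e-03 -1.532e+00] F [-0.13 -0.48 -0.85] w 0.0171 q [-0.11  0.31  0.03  2.37 -0.02  0.46 -1.6 ]
[ 0.42830232 -0.02631845  0.26198161] [ 2.85677845e+00 -2.05996191e-03 -1.53246249e+00]
```

View pics/w10.png

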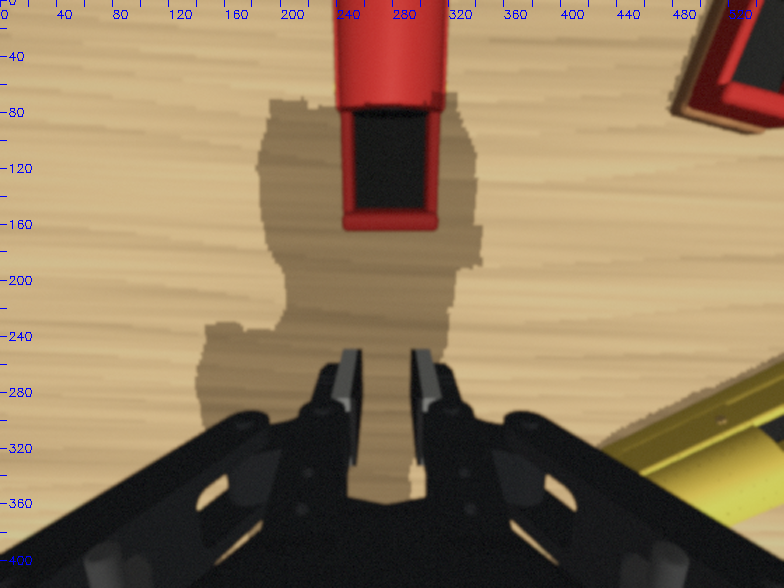

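Run:
```python
from h import *
import pickle
from workcell import bot
f=pickle.load(open("pics/w10.pkl","rb"));c=cam(0,f)
P=lambda p,z:print(ray(c,np.array(p)/1.4,z)[:,:2].round(4).tolist())
P([(344,228),(437,228)],.039); P([(344,110),(438,109)],.042); P([(336,109),(444,108)],.036)
s=bot.observe(); inc(s,[.375,-.0285,.0175],down(.03))
```

```text
[[0.397, -0.0064], [0.3988, -0.0543]]
[[0.453, -0.0061], [0.4552, -0.0504]]
[[0.454, -0.0016], [0.4565, -0.0539]]
x 0.06 y -1.93 z 10.22  wx -0.1 wy -0.1 wz 0.5
```

>>> {"method": "jog_arm", "body": {"increments": [{"x": 0.3,"y": -1,"z": 3,"wx": 0,"wy": 0,"wz": 0,"claw": 20},{"x": 0.3,"y": -1.8,"z": 7,"wx": 0,"wy": 0,"wz": 0,"claw": 20},{"x": 0.3,"y": -1.8,"z": 9.5,"wx": 0,"wy": 0,"wz": 0,"claw": 20},{"x": 0.3,"y": -1.8,"z": 10.1,"wx": 0,"wy": 0,"wz": 0,"claw": 20},{"x": 0.3,"y": -1.8,"z": 10.1,"wx": 0,"wy": 0,"wz": 0,"claw": 20}]}}

```text
clock: 11.2
position: [0.3737, -0.0313, 0.0189]
tool_rot: [-3.14, -0.002, -1.533]
force: [-0.1, -0.2, 0.5]
grip_width: 0.0168
```

```bash
python3 wl.py w11
```

```text
t 11.25 pos [ 0.374  -0.0313  0.0193] rot [-3.139e+00 -1.000e-03 -1.533e+00] F [-0.3   0.17  0.3 ] w 0.0170 q [-0.08  0.59  0.01  2.37 -0.02  0.18 -1.59]
[ 0.44654131 -0.02915035  0.16117198] [ 2.85621124e+00 -2.16306306e-03 -1.53330257e+00]
```

View pics/w11.png

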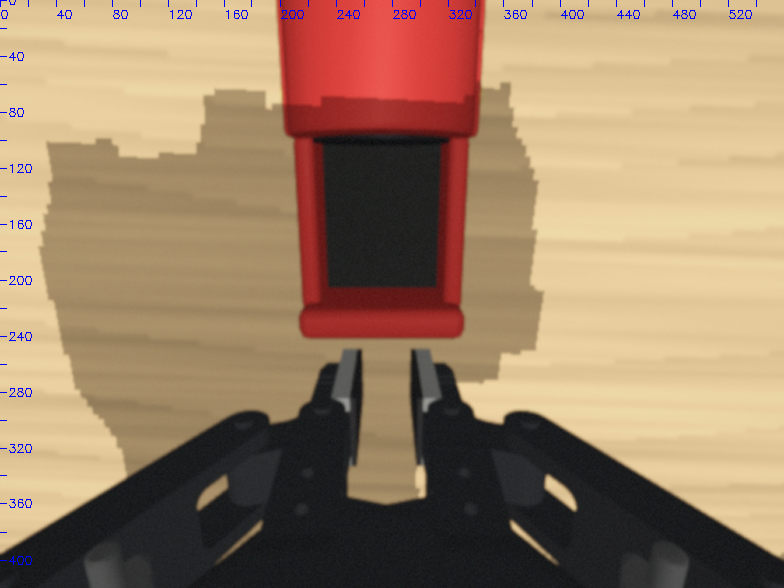

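>>> {"method": "jog_arm", "body": {"increments": [{"x": 0,"y": -0.4,"z": 0,"wx": 0,"wy": 0,"wz": 0,"claw": 20},{"x": 0,"y": -0.7,"z": 0,"wx": 0,"wy": 0,"wz": 0,"claw": 20},{"x": 0,"y": -1.0,"z": 0,"wx": 0,"wy": 0,"wz": 0,"claw": 20},{"x": 0,"y": -1.3,"z": 0,"wx": 0,"wy": 0,"wz": 0,"claw": 20},{"x": 0,"y": -1.6,"z": 0,"wx": 0,"wy": 0,"wz": 0,"claw": 20},{"x": 0,"y": -1.9,"z": 0,"wx": 0,"wy": 0,"wz": 0,"claw": 20},{"x": 0,"y": -2.2,"z": 0,"wx": 0,"wy": 0,"wz": 0,"claw": 20},{"x": 0,"y": -2.5,"z": 0,"wx": 0,"wy": 0,"wz": 0,"claw": 20},{"x": 0,"y": -2.8,"z": 0,"wx": 0,"wy": 0,"wz": 0,"claw": 20}]}}

```text
clock: 12.38
position: [0.4022, -0.0301, 0.0193]
tool_rot: [-3.139, -0.001, -1.533]
force: [-0.8, -0.2, -0.6]
grip_width: 0.0172
```

>>> {"method": "jog_arm", "body": {"increments": [{"x": 0,"y": -0.3,"z": 0,"wx": 0,"wy": 0,"wz": 0,"claw": 20},{"x": 0,"y": -0.6,"z": 0,"wx": 0,"wy": 0,"wz": 0,"claw": 20},{"x": 0,"y": -0.9,"z": 0,"wx": 0,"wy": 0,"wz": 0,"claw": 20},{"x": 0,"y": -1.2,"z": 0,"wx": 0,"wy": 0,"wz": 0,"claw": 20}]}}

```text
clock: 12.88
position: [0.4144, -0.0297, 0.0193]
tool_rot: [-3.139, -0.001, -1.533]
force: [-1.1, 0.2, -0.7]
grip_width: 0.0169
```

>>> {"method": "jog_arm", "body": {"increments": [{"x": 0,"y": -0.3,"z": 0,"wx": 0,"wy": 0,"wz": 0,"claw": 20},{"x": 0,"y": -0.6,"z": 0,"wx": 0,"wy": 0,"wz": 0,"claw": 20},{"x": 0,"y": -0.9,"z": 0,"wx": 0,"wy": 0,"wz": 0,"claw": 20}]}}

```text
clock: 13.25
position: [0.4236, -0.0294, 0.0194]
tool_rot: [-3.139, -0.001, -1.533]
force: [-0.6, 0.6, -0.9]
grip_width: 0.0172
```

>>> {"method": "jog_arm", "body": {"increments": [{"x": 0,"y": -0.3,"z": 0,"wx": 0,"wy": 0,"wz": 0,"claw": 20},{"x": 0,"y": -0.6,"z": 0,"wx": 0,"wy": 0,"wz": 0,"claw": 20}]}}

```text
clock: 13.5
position: [0.4298, -0.0291, 0.0194]
tool_rot: [-3.139, -0.001, -1.533]
force: [-0.9, -0.5, -0.9]
grip_width: 0.017
```

>>> {"method": "jog_arm", "body": {"increments": [{"x": 0,"y": -0.3,"z": 0,"wx": 0,"wy": 0,"wz": 0,"claw": 20}]}}

```text
clock: 13.62
position: [0.433, -0.029, 0.0194]
tool_rot: [-3.139, -0.001, -1.533]
force: [-0.2, 0.1, -0.7]
grip_width: 0.0171
```

>>> {"method": "jog_arm", "body": {"increments": [{"x": 0,"y": -0.3,"z": 0,"wx": 0,"wy": 0,"wz": 0,"claw": 20}]}}

```text
clock: 13.75
position: [0.4361, -0.0289, 0.0194]
tool_rot: [-3.139, -0.001, -1.533]
force: [-1.4, -0.8, -0.4]
grip_width: 0.017
```

```bash
python3 wl.py w12
```

```text
t 13.80 pos [ 0.4366 -0.0288  0.0194] rot [-3.139e+00 -1.000e-03 -1.533e+00] F [-0.59  0.44 -0.1 ] w 0.0170 q [-0.08  0.63  0.01  2.22 -0.02  0.29 -1.59]
[ 0.50887499 -0.0266881   0.16174163] [ 2.85709604e+00 -2.12135372e-03 -1.53311206e+00]
```

View pics/w12.png

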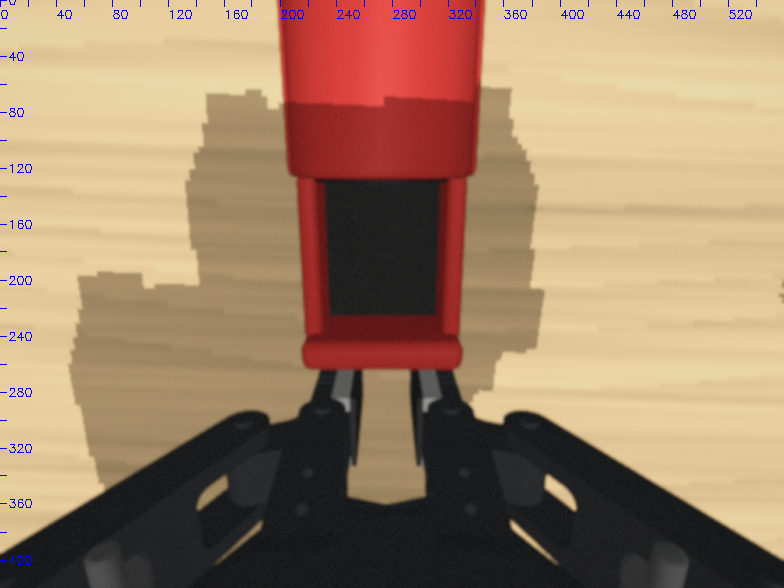

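Run:
```python
from h import *
from workcell import bot
s=bot.observe(); inc(s,[.51,-.219,.13],down(-.192))
```

```text
x 19.30 y -6.64 z -11.01  wx -0.2 wy -0.1 wz 13.2
```

>>> {"method": "jog_arm", "body": {"increments": [{"x": 0,"y": 2,"z": 0,"wx": 0,"wy": 0,"wz": 0,"claw": 20},{"x": 0,"y": 3.0,"z": -3,"wx": 0,"wy": 0,"wz": 0,"claw": 20},{"x": 0,"y": 3,"z": -9,"wx": 0,"wy": 0,"wz": 0,"claw": 20},{"x": 4,"y": 2,"z": -11,"wx": 0,"wy": 0,"wz": 3,"claw": 50},{"x": 9,"y": -1,"z": -11,"wx": 0,"wy": 0,"wz": 7,"claw": 85},{"x": 14,"y": -4,"z": -11,"wx": -0.2,"wy": 0,"wz": 10,"claw": 85},{"x": 19.3,"y": -6.6,"z": -11,"wx": -0.2,"wy": 0,"wz": 13.2,"claw": 85},{"x": 19.3,"y": -6.6,"z": -11,"wx": -0.2,"wy": 0,"wz": 13.2,"claw": 85},{"x": 19.3,"y": -6.6,"z": -11,"wx": -0.2,"wy": 0,"wz": 13.2,"claw": 85},{"x": 19.3,"y": -6.6,"z": -11,"wx": -0.2,"wy": 0,"wz": 13.2,"claw": 85}]}}

```text
clock: 15.05
position: [0.5094, -0.2179, 0.13]
tool_rot: [3.141, -0.001, -1.762]
force: [-0.6, 0.4, 0.2]
grip_width: 0.0726
```

```bash
python3 wl.py w13; python3 wl.py t3 top
```

```text
t 15.10 pos [ 0.5095 -0.218   0.1301] rot [ 3.141e+00 -1.000e-03 -1.762e+00] F [ 0.38 -0.2   0.14] w 0.0725 q [ 0.22  0.55  0.1   1.88 -0.08  0.72 -1.39]
[ 0.58128872 -0.23225876  0.27211255] [ 2.85429407e+00 -1.25208366e-03 -1.76194969e+00]
t 15.15 pos [ 0.5096 -0.2181  0.1301] rot [ 3.141e+00 -1.000e-03 -1.762e+00] F [-0.22 -0.15  0.44] w 0.0725 q [ 0.22  0.55  0.1   1.88 -0.08  0.72 -1.39]
[0.40449996 0.01680802 1.12732602] [-3.03109141 -0.01489037 -1.55137808]
```

View pics/w13.png

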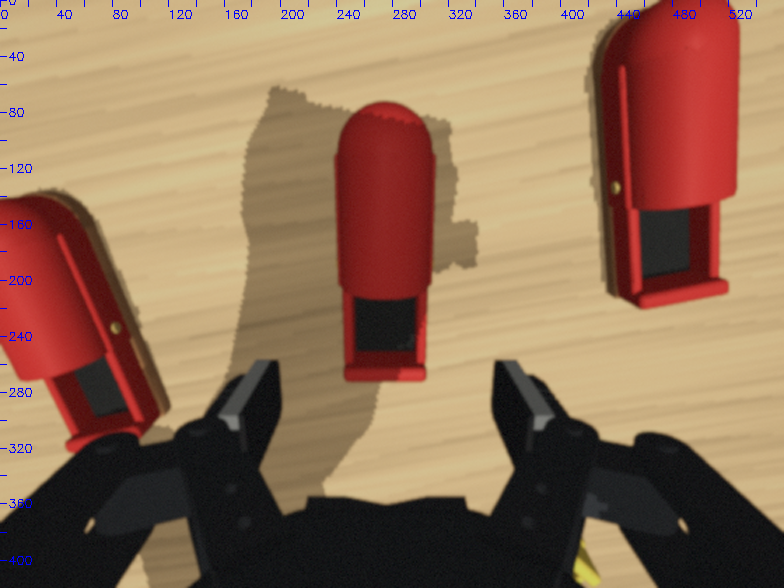

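Run:
```python
from h import *
import pickle
from workcell import bot
f=pickle.load(open("pics/w13.pkl","rb"));c=cam(0,f)
P=lambda p,z:print(ray(c,np.array(p)/1.4,z)[:,:2].round(4).tolist())
P([(344,379),(426,379)],.039); P([(384,102)],.036); P([(384,102)],.025); P([(335,155),(435,153)],.036); P([(339,290),(432,290)],.036)
s=bot.observe(); inc(s,[.536,-.224,.011],down(-.192))
inc(s,[.536,-.224,.08],down(-.192))
```

```text
[[0.4656, -0.1847], [0.4562, -0.2328]]
[[0.6114, -0.2374]]
[[0.6128, -0.2377]]
[[0.5912, -0.2075], [0.5823, -0.2588]]
[[0.5194, -0.1935], [0.5093, -0.2454]]
x 0.06 y -2.71 z 11.91  wx 0.0 wy -0.1 wz 0.1
x 0.07 y -2.71 z 5.01  wx 0.0 wy -0.1 wz 0.1
```

>>> {"method": "jog_arm", "body": {"increments": [{"x": 0,"y": -2.8,"z": 3,"wx": 0,"wy": 0,"wz": 0,"claw": 85},{"x": 0,"y": -2.8,"z": 5,"wx": 0,"wy": 0,"wz": 0,"claw": 85},{"x": 0,"y": -2.8,"z": 8,"wx": 0,"wy": 0,"wz": 0,"claw": 85},{"x": 0,"y": -2.8,"z": 10.5,"wx": 0,"wy": 0,"wz": 0,"claw": 85},{"x": 0,"y": -2.8,"z": 11.8,"wx": 0,"wy": 0,"wz": 0,"claw": 85},{"x": 0,"y": -2.8,"z": 11.8,"wx": 0,"wy": 0,"wz": 0,"claw": 85},{"x": 0,"y": -2.8,"z": 11.8,"wx": 0,"wy": 0,"wz": 0,"claw": 85}]}}

```text
clock: 16.02
position: [0.5375, -0.2237, 0.013]
tool_rot: [-3.141, -0.001, -1.762]
force: [-0.3, -0.6, 0.8]
grip_width: 0.0723
```

```bash
python3 wl.py w14; python3 wl.py s14 scene
```

```text
t 16.07 pos [ 0.5376 -0.2237  0.0131] rot [-3.140e+00 -1.000e-03 -1.762e+00] F [-0.25 -0.61  0.08] w 0.0726 q [ 0.24  0.77  0.07  1.85 -0.1   0.53 -1.38]
[ 0.60919395 -0.23791235  0.15526412] [ 2.85577257e+00 -1.58392628e-03 -1.76199898e+00]
t 16.12 pos [ 0.5375 -0.2237  0.013 ] rot [-3.140e+00 -1.000e-03 -1.762e+00] F [ 0.14 -0.69 -0.44] w 0.0726 q [ 0.24  0.77  0.07  1.85 -0.1   0.53 -1.38]
[ 0.98455806 -0.01545116  0.83086325] [-2.60754946 -0.01353664  1.51329053]
```

View pics/w14.png

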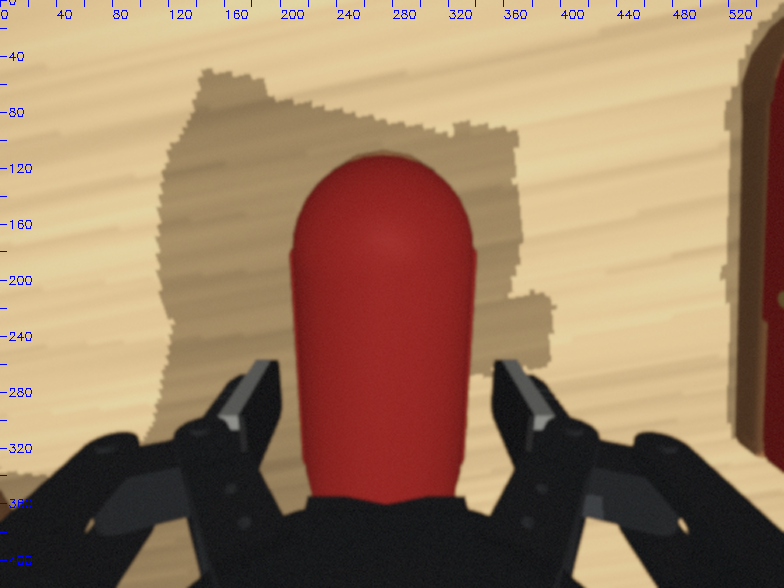

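View pics/s14.png

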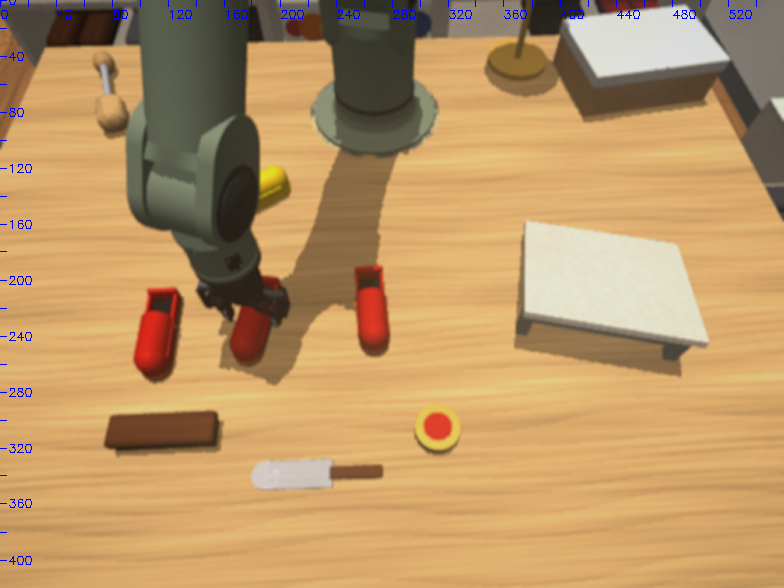

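>>> {"method": "jog_arm", "body": {"increments": [{"x": 0,"y": 0,"z": 0.6,"wx": 0,"wy": 0,"wz": 0,"claw": 85},{"x": 0,"y": 0,"z": 0.6,"wx": 0,"wy": 0,"wz": 0,"claw": 65},{"x": 0,"y": 0,"z": 0.6,"wx": 0,"wy": 0,"wz": 0,"claw": 50},{"x": 0,"y": 0,"z": 0.6,"wx": 0,"wy": 0,"wz": 0,"claw": 40},{"x": 0,"y": 0,"z": 0.6,"wx": 0,"wy": 0,"wz": 0,"claw": 40},{"x": 0,"y": 0,"z": 0.6,"wx": 0,"wy": 0,"wz": 0,"claw": 40}], "squeeze": 50}}

```text
clock: 16.88
position: [0.5375, -0.2236, 0.0071]
tool_rot: [-3.141, -0.001, -1.762]
force: [-1.6, 2.5, 5.2]
grip_width: 0.0535
```

```bash
python3 wl.py w15
```

```text
t 16.93 pos [ 0.5375 -0.2235  0.0072] rot [-3.141e+00 -1.000e-03 -1.762e+00] F [-2.02  2.52  5.69] w 0.0533 q [ 0.24  0.78  0.07  1.85 -0.1   0.52 -1.38]
[ 0.60915897 -0.23783465  0.14938509] [ 2.85581901e+00 -1.42123673e-03 -1.76199099e+00]
```

View pics/w15.png

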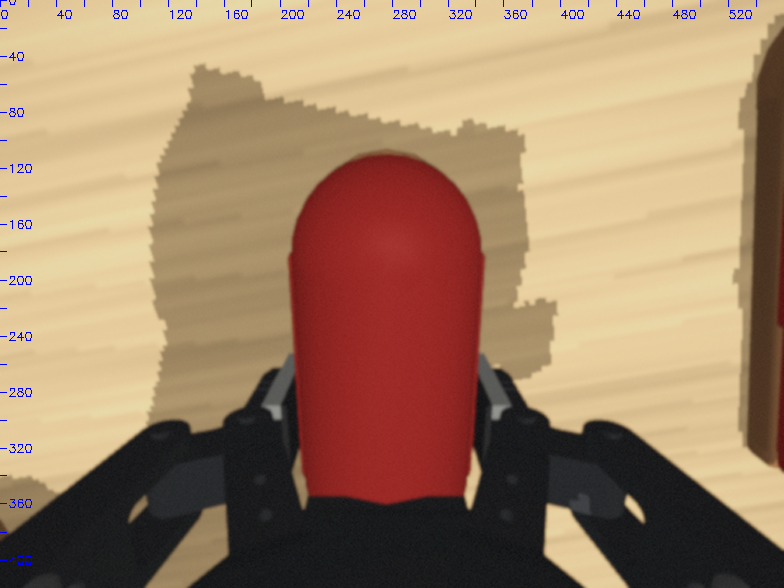

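>>> {"method": "jog_arm", "body": {"increments": [{"x": 0,"y": 0,"z": -0.5,"wx": 0,"wy": 0,"wz": 0,"claw": 40},{"x": 0,"y": 0,"z": -1.5,"wx": 0,"wy": 0,"wz": 0,"claw": 40},{"x": 0,"y": 0,"z": -3,"wx": 0,"wy": 0,"wz": 0,"claw": 40},{"x": 0,"y": 0,"z": -6,"wx": 0,"wy": 0,"wz": 0,"claw": 40},{"x": 0,"y": 0,"z": -10,"wx": 0,"wy": 0,"wz": 0,"claw": 40},{"x": 0,"y": 0,"z": -14,"wx": 0,"wy": 0,"wz": 0,"claw": 40},{"x": 0,"y": 0,"z": -17,"wx": 0,"wy": 0,"wz": 0,"claw": 40},{"x": 0,"y": 0,"z": -17,"wx": 0,"wy": 0,"wz": 0,"claw": 40}]}}

```text
clock: 17.92
position: [0.5383, -0.2238, 0.1799]
tool_rot: [-3.136, -0.001, -1.762]
force: [1.2, -0.6, -4.9]
grip_width: 0.0531
```

```bash
python3 wl.py w16
python3 - <<'E'
from h import *
from workcell import bot
s=bot.observe()
# target: clog frame on the shelf
yaw=-.2433;p=.279
Rc=R.from_euler("xyz",[0,-p,yaw]).as_matrix()   # clog axes: x up slope
print(Rc[:,0],Rc[:,2])
Rt=Rc@R.from_euler("xyz",[np.pi,0,-np.pi/2]).as_matrix()
n=Rc[:,2]; mid=np.array([.506,.3786,.07])
for h in (.09,.04,.02,.0071):
    print(h,(mid+n*h).round(4)); inc(s,mid+n*h,Rt)
inc(s,[.506,.3786,.2],down(yaw))
E
```

```text
t 17.98 pos [ 0.5375 -0.2234  0.1781] rot [-3.139e+00 -1.000e-03 -1.762e+00] F [ 0.5   0.63 -5.87] w 0.0531 q [ 0.21  0.52  0.11  1.78 -0.07  0.85 -1.4 ]
[ 0.60937017 -0.23791818  0.32245892] [ 2.86024832e+00 -1.85252378e-03 -1.76217495e+00]
[ 0.93301844 -0.23159119  0.27539446] [-0.26728361  0.06634438  0.96133131]
0.09 [0.4819 0.3846 0.1565]
x -58.64 y 17.00 z 2.05  wx 15.8 wy 0.4 wz 3.0
0.04 [0.4953 0.3813 0.1085]
x -58.58 y 15.64 z 6.86  wx 15.8 wy 0.4 wz 3.0
0.02 [0.5007 0.3799 0.0892]
x -58.55 y 15.10 z 8.78  wx 15.8 wy 0.4 wz 3.0
0.0071 [0.5041 0.3791 0.0768]
x -58.53 y 14.75 z 10.02  wx 15.8 wy 0.4 wz 3.0
x -58.51 y 14.52 z -2.29  wx -0.2 wy -0.1 wz 3.0
```

View pics/w16.png

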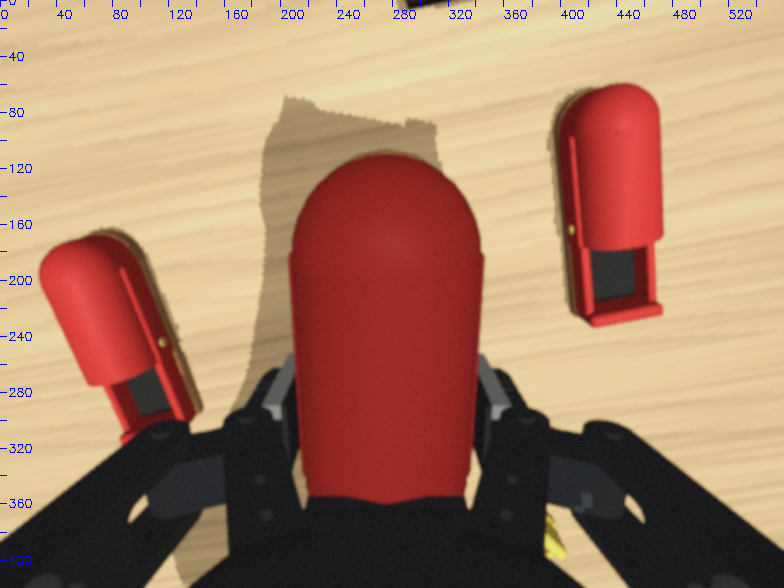

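>>> {"method": "jog_arm", "body": {"increments": [{"x": -2,"y": 0.5,"z": -1,"wx": 0,"wy": 0,"wz": 0.2,"claw": 40},{"x": -6,"y": 1.5,"z": -2,"wx": 0,"wy": 0,"wz": 0.5,"claw": 40},{"x": -11,"y": 3,"z": -2.5,"wx": 1,"wy": 0,"wz": 0.7,"claw": 40},{"x": -16.5,"y": 4.5,"z": -2.5,"wx": 3,"wy": 0.1,"wz": 1,"claw": 40},{"x": -22,"y": 6,"z": -2.5,"wx": 5,"wy": 0.1,"wz": 1.3,"claw": 40},{"x": -27.5,"y": 8,"z": -2.5,"wx": 7,"wy": 0.2,"wz": 1.5,"claw": 40},{"x": -33,"y": 9.5,"z": -2.5,"wx": 9,"wy": 0.2,"wz": 2,"claw": 40},{"x": -38.5,"y": 11,"z": -2.5,"wx": 11,"wy": 0.3,"wz": 2.3,"claw": 40},{"x": -43,"y": 12.5,"z": -2.5,"wx": 12,"wy": 0.3,"wz": 2.5,"claw": 40},{"x": -46,"y": 13.5,"z": -2.5,"wx": 13,"wy": 0.3,"wz": 2.8,"claw": 40}]}}

```text
clock: 19.23
position: [0.4914, 0.2527, 0.2007]
tool_rot: [-2.915, -0.003, -1.806]
force: [0.4, -0.8, -5.7]
grip_width: 0.0529
```

```bash
cat > tgt.py <<'E'
from h import *
from workcell import bot
s=bot.observe(); st(s)
yaw=-.2433;p=.279
Rc=R.from_euler("xyz",[0,-p,yaw]).as_matrix()
Rt=Rc@R.from_euler("xyz",[np.pi,0,-np.pi/2]).as_matrix()
n=Rc[:,2]; mid=np.array([.506,.3786,.07])
for h in (.09,.06,.02,.0071):
    print(h,(mid+n*h).round(4)); inc(s,mid+n*h,Rt)
E
python3 tgt.py
```

```text
t 19.23 pos [0.4914 0.2527 0.2007] rot [-2.915 -0.003 -1.806] F [ 0.42 -0.8  -5.74] w 0.0529 q [-0.95  0.39  0.34  1.98  0.08  0.65 -2.51]
0.09 [0.4819 0.3846 0.1565]
x -12.61 y 4.88 z 3.38  wx 3.0 wy -0.0 wz 0.5
0.06 [0.49   0.3826 0.1277]
x -12.61 y 4.73 z 6.38  wx 3.0 wy -0.0 wz 0.5
0.02 [0.5007 0.3799 0.0892]
x -12.62 y 4.52 z 10.37  wx 3.0 wy -0.0 wz 0.5
0.0071 [0.5041 0.3791 0.0768]
x -12.62 y 4.45 z 11.66  wx 3.0 wy -0.0 wz 0.5
```

>>> {"method": "jog_arm", "body": {"increments": [{"x": -3,"y": 1,"z": 0,"wx": 1,"wy": 0,"wz": 0.2,"claw": 40},{"x": -6,"y": 2,"z": 0,"wx": 2,"wy": 0,"wz": 0.3,"claw": 40},{"x": -6,"y": 2,"z": 0,"wx": 2,"wy": 0,"wz": 0.3,"claw": 40}]}}

```text
clock: 19.6
position: [0.4845, 0.3185, 0.1943]
tool_rot: [-2.88, -0.004, -1.806]
force: [-0.0, -1.2, -5.8]
grip_width: 0.0531
```

```bash
python3 tgt.py
```

```text
t 19.60 pos [0.4845 0.3185 0.1943] rot [-2.88  -0.004 -1.806] F [-0.04 -1.21 -5.75] w 0.0531 q [-1.22  0.49  0.55  1.93 -0.05  0.64 -2.51]
0.09 [0.4819 0.3846 0.1565]
x -6.38 y 2.70 z 3.16  wx 1.0 wy -0.1 wz 0.5
0.06 [0.49   0.3826 0.1277]
x -6.39 y 2.65 z 6.16  wx 1.0 wy -0.1 wz 0.5
0.02 [0.5007 0.3799 0.0892]
x -6.39 y 2.58 z 10.16  wx 1.0 wy -0.1 wz 0.5
0.0071 [0.5041 0.3791 0.0768]
x -6.39 y 2.55 z 11.45  wx 1.0 wy -0.1 wz 0.5
```

>>> {"method": "jog_arm", "body": {"increments": [{"x": -3,"y": 1.2,"z": 1.5,"wx": 0.5,"wy": 0,"wz": 0.2,"claw": 40},{"x": -5.5,"y": 2.4,"z": 3,"wx": 1,"wy": -0.1,"wz": 0.5,"claw": 40},{"x": -6.4,"y": 2.65,"z": 5,"wx": 1,"wy": -0.1,"wz": 0.5,"claw": 40},{"x": -6.4,"y": 2.65,"z": 6.1,"wx": 1,"wy": -0.1,"wz": 0.5,"claw": 40},{"x": -6.4,"y": 2.65,"z": 6.1,"wx": 1,"wy": -0.1,"wz": 0.5,"claw": 40},{"x": -6.4,"y": 2.65,"z": 6.1,"wx": 1,"wy": -0.1,"wz": 0.5,"claw": 40}]}}

```text
clock: 20.35
position: [0.4902, 0.382, 0.1289]
tool_rot: [-2.863, 0.001, -1.815]
force: [-0.1, 0.2, -4.4]
grip_width: 0.0529
```

```bash
python3 tgt.py; python3 wl.py w17; python3 wl.py s17 scene; python3 wl.py t17 top
```

```text
t 20.35 pos [0.4902 0.382  0.1289] rot [-2.863e+00  1.000e-03 -1.815e+00] F [-0.13  0.19 -4.38] w 0.0529 q [-1.29  0.67  0.58  1.87 -0.19  0.56 -2.5 ]
0.09 [0.4819 0.3846 0.1565]
x -0.05 y 0.07 z -2.89  wx 0.0 wy 0.0 wz -0.1
0.06 [0.49   0.3826 0.1277]
x -0.05 y 0.07 z 0.11  wx 0.0 wy 0.0 wz -0.1
0.02 [0.5007 0.3799 0.0892]
x -0.05 y 0.07 z 4.11  wx 0.0 wy 0.0 wz -0.1
0.0071 [0.5041 0.3791 0.0768]
x -0.05 y 0.07 z 5.40  wx 0.0 wy 0.0 wz -0.1
t 20.40 pos [0.4902 0.3823 0.129 ] rot [-2.863e+00  1.000e-03 -1.815e+00] F [ 0.33 -0.25 -5.04] w 0.0533 q [-1.29  0.67  0.58  1.87 -0.19  0.56 -2.5 ]
[0.52038665 0.37387056 0.28539311] [ 3.13353262e+00  2.76499281e-04 -1.81561014e+00]
t 20.45 pos [0.4901 0.3825 0.129 ] rot [-2.863e+00  1.000e-03 -1.815e+00] F [-1.43  0.12 -5.3 ] w 0.0531 q [-1.29  0.67  0.58  1.87 -0.19  0.56 -2.5 ]
[ 0.98455806 -0.01545116  0.83086325] [-2.60754946 -0.01353664  1.51329053]
t 20.50 pos [0.49   0.3827 0.1289] rot [-2.863e+00  1.000e-03 -1.815e+00] F [ 0.78  0.63 -5.92] w 0.0530 q [-1.29  0.67  0.58  1.87 -0.19  0.56 -2.5 ]
[0.40449996 0.01680802 1.12732602] [-3.03109141 -0.01489037 -1.55137808]
```

View pics/w17.png

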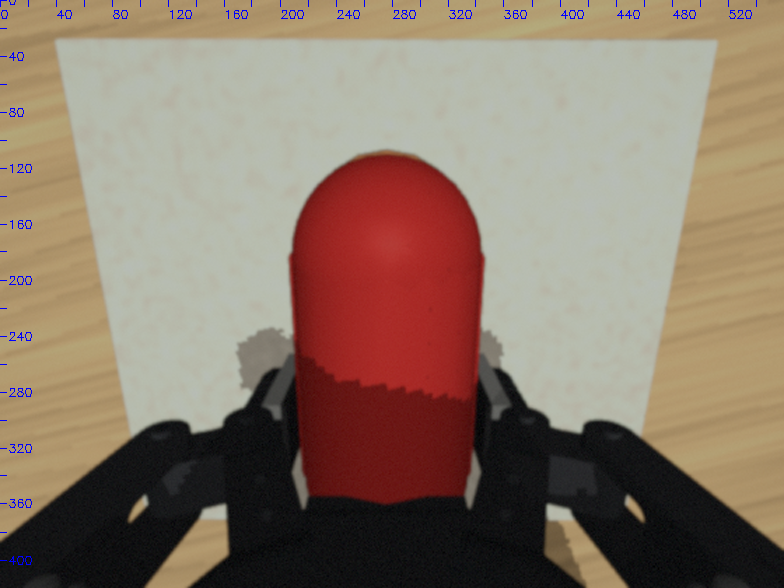

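View pics/s17.png

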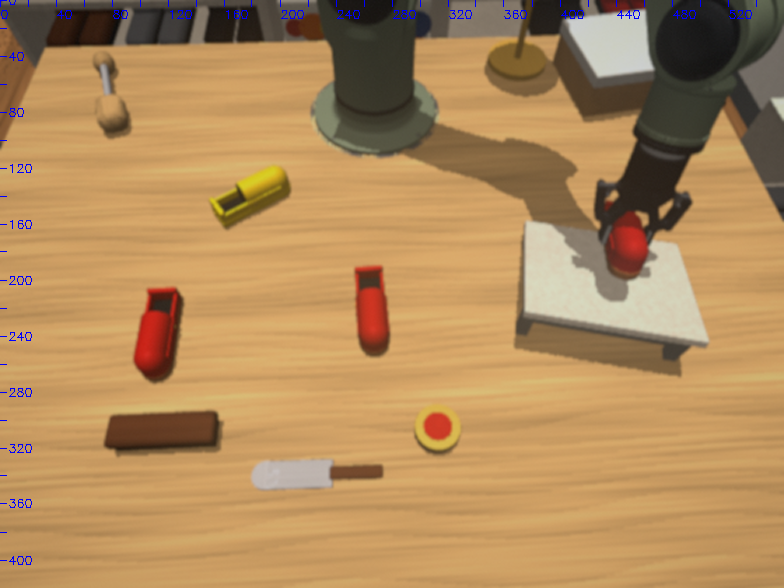

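View pics/t17.png

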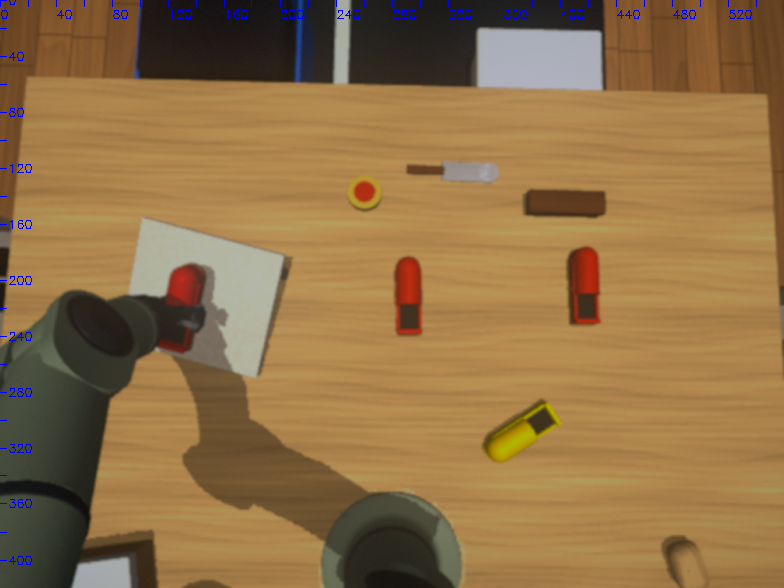

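Run:
```python
from h import *
import pickle
f=pickle.load(open("pics/w17.pkl","rb"));fl,cx,cy,o,M=cam(0,f)
Rc=R.from_euler("xyz",[0,-.279,-.2433]).as_matrix();mid=np.array([.506,.3786,.07]);n=Rc[:,2]
for px in [(57,39),(717,41),(130,432),(641,432),(195,519),(610,519)]:
    d=M@np.array([(px[0]/1.4-cx)/fl,(px[1]/1.4-cy)/fl,1]); P=o+d*((mid-o)@n/(d@n)); print(px,(Rc.T@(P-mid)).round(4))
```

```text
(57, 39) [0.1246 0.136  0.    ]
(717, 41) [ 0.1234 -0.1396  0.    ]
(130, 432) [-0.0644  0.1375  0.    ]
(641, 432) [-0.0649 -0.1391 -0.    ]
(195, 519) [-0.1225  0.1097  0.    ]
(610, 519) [-0.1229 -0.1307 -0.    ]
```

>>> {"method": "jog_arm", "body": {"increments": [{"x": 0,"y": 0,"z": 1.5,"wx": 0,"wy": 0,"wz": 0,"claw": 40},{"x": 0,"y": 0,"z": 3,"wx": 0,"wy": 0,"wz": 0,"claw": 40},{"x": 0,"y": 0,"z": 4.2,"wx": 0,"wy": 0,"wz": 0,"claw": 40},{"x": 0,"y": 0,"z": 4.6,"wx": 0,"wy": 0,"wz": 0,"claw": 40},{"x": 0,"y": 0,"z": 4.6,"wx": 0,"wy": 0,"wz": 0,"claw": 40}]}}

```text
clock: 21.12
position: [0.5024, 0.3795, 0.0844]
tool_rot: [-2.863, 0.001, -1.815]
force: [0.4, -0.1, -5.0]
grip_width: 0.0532
```

```bash
python3 tgt.py
```

```text
t 21.12 pos [0.5024 0.3795 0.0844] rot [-2.863e+00  1.000e-03 -1.815e+00] F [ 0.36 -0.1  -5.04] w 0.0532 q [-1.23  0.74  0.53  1.87 -0.22  0.48 -2.47]
0.09 [0.4819 0.3846 0.1565]
x -0.01 y 0.04 z -7.51  wx 0.0 wy 0.0 wz -0.0
0.06 [0.49   0.3826 0.1277]
x -0.01 y 0.04 z -4.51  wx 0.0 wy 0.0 wz -0.0
0.02 [0.5007 0.3799 0.0892]
x -0.00 y 0.04 z -0.51  wx 0.0 wy 0.0 wz -0.0
0.0071 [0.5041 0.3791 0.0768]
x -0.00 y 0.04 z 0.78  wx 0.0 wy 0.0 wz -0.0
```

>>> {"method": "jog_arm", "body": {"increments": [{"x": 0,"y": 0,"z": 0.2,"wx": 0,"wy": 0,"wz": 0,"claw": 40},{"x": 0,"y": 0,"z": 0.4,"wx": 0,"wy": 0,"wz": 0,"claw": 40},{"x": 0,"y": 0,"z": 0.5,"wx": 0,"wy": 0,"wz": 0,"claw": 40},{"x": 0,"y": 0,"z": 0.6,"wx": 0,"wy": 0,"wz": 0,"claw": 40}]}}

```text
clock: 21.62
position: [0.504, 0.3791, 0.0787]
tool_rot: [-2.863, 0.001, -1.815]
force: [0.6, 0.1, -5.5]
grip_width: 0.053
```

>>> {"method": "jog_arm", "body": {"increments": [{"x": 0,"y": 0,"z": 0.1,"wx": 0,"wy": 0,"wz": 0,"claw": 40},{"x": 0,"y": 0,"z": 0.1,"wx": 0,"wy": 0,"wz": 0,"claw": 40}]}}

```text
clock: 21.88
position: [0.5042, 0.379, 0.0777]
tool_rot: [-2.863, 0.001, -1.815]
force: [0.5, -0.2, -4.7]
grip_width: 0.0534
```

>>> {"method": "jog_arm", "body": {"increments": [{"x": 0,"y": 0,"z": 0.1,"wx": 0,"wy": 0,"wz": 0,"claw": 40},{"x": 0,"y": 0,"z": 0.1,"wx": 0,"wy": 0,"wz": 0,"claw": 40}]}}

```text
clock: 22.12
position: [0.5044, 0.3791, 0.0772]
tool_rot: [-2.863, 0.001, -1.815]
force: [-7.5, -0.8, 9.0]
grip_width: 0.0532
```

>>> {"method": "jog_arm", "body": {"increments": [{"x": 0,"y": 0,"z": -0.03,"wx": 0,"wy": 0,"wz": 0,"claw": 40},{"x": 0,"y": 0,"z": -0.03,"wx": 0,"wy": 0,"wz": 0,"claw": 40}]}}

```text
clock: 22.38
position: [0.5043, 0.3791, 0.0775]
tool_rot: [-2.863, 0.001, -1.815]
force: [-0.6, -0.5, -6.1]
grip_width: 0.0529
```

>>> {"method": "jog_arm", "body": {"increments": [{"x": 0,"y": 0,"z": 0.02,"wx": 0,"wy": 0,"wz": 0,"claw": 40},{"x": 0,"y": 0,"z": 0.02,"wx": 0,"wy": 0,"wz": 0,"claw": 40}]}}

```text
clock: 22.62
position: [0.5043, 0.3791, 0.0773]
tool_rot: [-2.863, 0.001, -1.815]
force: [-2.0, 0.0, -2.4]
grip_width: 0.0532
```

Light contact: the shelf carries about 3 N. Next is a slow release.

>>> {"method": "jog_arm", "body": {"increments": [{"x": 0,"y": 0,"z": 0,"wx": 0,"wy": 0,"wz": 0,"claw": 60},{"x": 0,"y": 0,"z": 0,"wx": 0,"wy": 0,"wz": 0,"claw": 64},{"x": 0,"y": 0,"z": 0,"wx": 0,"wy": 0,"wz": 0,"claw": 67},{"x": 0,"y": 0,"z": 0,"wx": 0,"wy": 0,"wz": 0,"claw": 72},{"x": 0,"y": 0,"z": 0,"wx": 0,"wy": 0,"wz": 0,"claw": 80},{"x": 0,"y": 0,"z": 0,"wx": 0,"wy": 0,"wz": 0,"claw": 85},{"x": 0,"y": 0,"z": 0,"wx": 0,"wy": 0,"wz": 0,"claw": 85},{"x": 0,"y": 0,"z": 0,"wx": 0,"wy": 0,"wz": 0,"claw": 85}]}}

```text
clock: 23.62
position: [0.5044, 0.3791, 0.0773]
tool_rot: [-2.863, 0.001, -1.815]
force: [-0.0, -0.4, -0.2]
grip_width: 0.0724
```

```bash
python3 wl.py w18
```

```text
t 23.68 pos [0.5043 0.3791 0.0773] rot [-2.863e+00  1.000e-03 -1.815e+00] F [-0.55  0.3   0.52] w 0.0725 q [-1.22  0.75  0.52  1.87 -0.22  0.47 -2.47]
[0.53455558 0.3709554  0.23377125] [ 3.13321875e+00  6.40781871e-04 -1.81489222e+00]
```

View pics/w18.png

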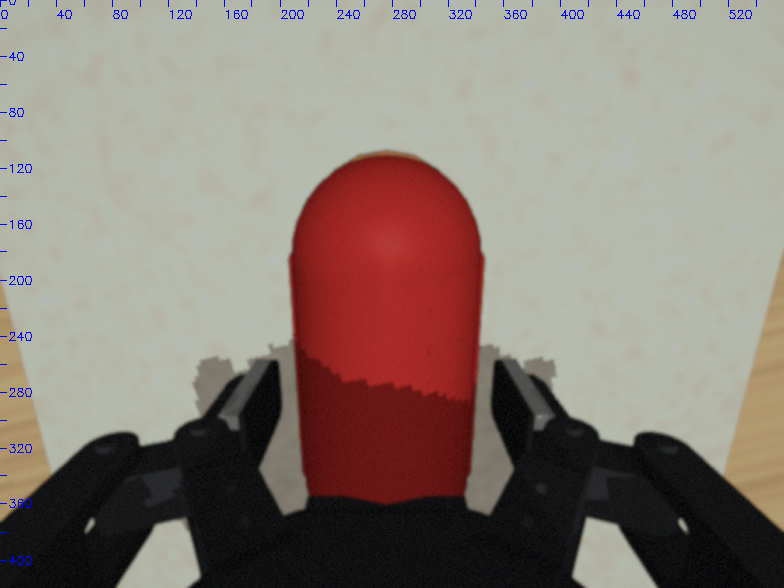

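>>> {"method": "jog_arm", "body": {"increments": [{"x": 0,"y": 0,"z": -1,"wx": 0,"wy": 0,"wz": 0,"claw": 85},{"x": 0,"y": 0,"z": -3,"wx": 0,"wy": 0,"wz": 0,"claw": 85},{"x": 0,"y": 0,"z": -6,"wx": 0,"wy": 0,"wz": 0,"claw": 85},{"x": 0,"y": 0,"z": -9,"wx": 0,"wy": 0,"wz": 0,"claw": 85},{"x": 0,"y": 0,"z": -12,"wx": 0,"wy": 0,"wz": 0,"claw": 85},{"x": 0,"y": 0,"z": -14,"wx": 0,"wy": 0,"wz": 0,"claw": 85},{"x": 0,"y": 0,"z": -14,"wx": 0,"wy": 0,"wz": 0,"claw": 85}]}}

```text
clock: 24.55
position: [0.4667, 0.3892, 0.2141]
tool_rot: [-2.863, 0.004, -1.814]
force: [-0.8, 0.1, -0.4]
grip_width: 0.0727
```

```bash
python3 wl.py w19; python3 wl.py s19 scene; python3 wl.py t19 top
```

```text
t 24.60 pos [0.4666 0.3889 0.213 ] rot [-2.863  0.003 -1.814] F [-0.52  0.12 -0.73] w 0.0726 q [-1.44  0.56  0.74  1.84 -0.19  0.73 -2.49]
[0.49672405 0.38062831 0.37057938] [ 3.1335441   0.00372037 -1.81389055]
t 24.65 pos [0.4666 0.3885 0.2122] rot [-2.863e+00  2.000e-03 -1.814e+00] F [ 0.4   0.23 -0.29] w 0.0724 q [-1.44  0.56  0.74  1.84 -0.19  0.73 -2.49]
[ 0.98455806 -0.01545116  0.83086325] [-2.60754946 -0.01353664  1.51329053]
t 24.70 pos [0.4667 0.3882 0.2118] rot [-2.864e+00  1.000e-03 -1.815e+00] F [-0.29 -0.81 -0.57] w 0.0727 q [-1.44  0.56  0.74  1.84 -0.19  0.73 -2.49]
[0.40449996 0.01680802 1.12732602] [-3.03109141 -0.01489037 -1.55137808]
```

View pics/w19.png

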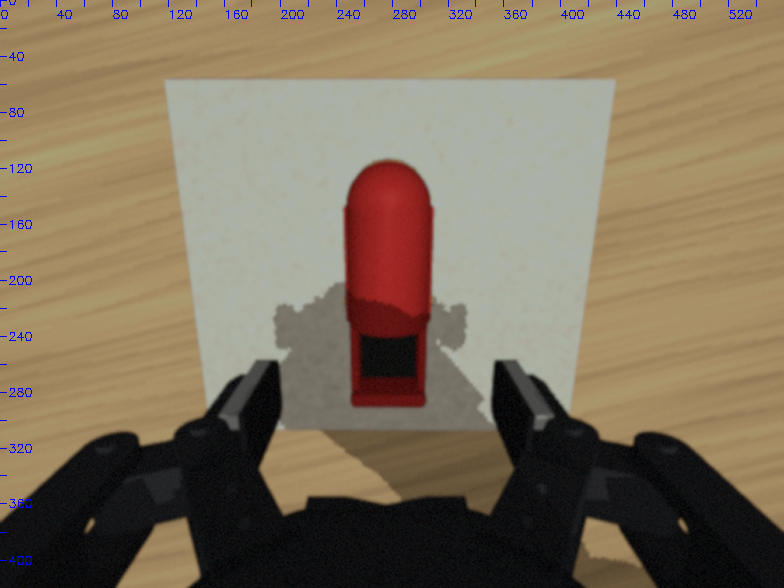

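View pics/s19.png

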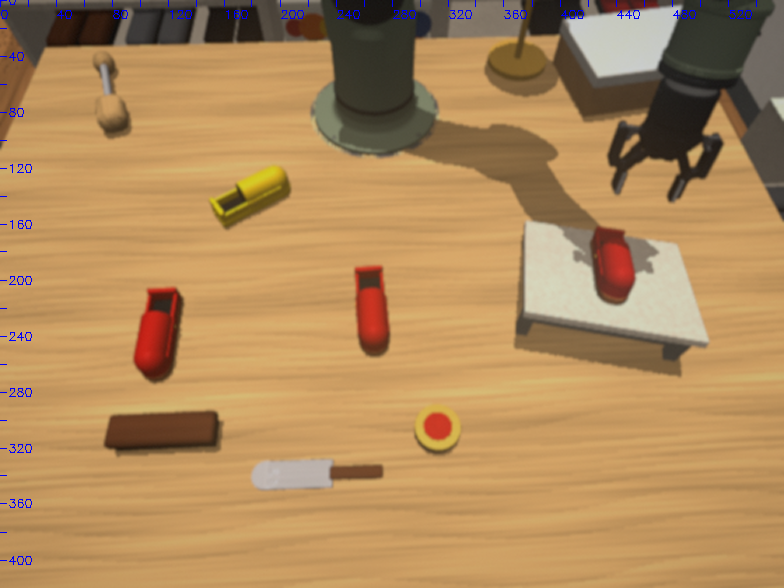

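>>> {"method": "jog_arm", "body": {"increments": [{"x": 0,"y": 0,"z": -1,"wx": 0,"wy": 0,"wz": 0,"claw": 85},{"x": 0,"y": 0,"z": -2,"wx": 0,"wy": 0,"wz": 0,"claw": 85},{"x": 0,"y": 0,"z": -2,"wx": 0,"wy": 0,"wz": 0,"claw": 85},{"x": 0,"y": 0,"z": -2,"wx": 0,"wy": 0,"wz": 0,"claw": 85},{"x": 0,"y": 0,"z": -2,"wx": 0,"wy": 0,"wz": 0,"claw": 85},{"x": 0,"y": 0,"z": -2,"wx": 0,"wy": 0,"wz": 0,"claw": 85},{"x": 0,"y": 0,"z": -2,"wx": 0,"wy": 0,"wz": 0,"claw": 85},{"x": 0,"y": 0,"z": -2,"wx": 0,"wy": 0,"wz": 0,"claw": 85}]}}

```text
clock: 25.7
position: [0.4614, 0.3895, 0.231]
tool_rot: [-2.864, 0.001, -1.815]
force: [-0.4, 0.3, 0.8]
grip_width: 0.0726
```

```bash
python3 wl.py w20
python3 - <<'E'
import cv2
a=cv2.imread("pics/s19.png");
from workcell import bot
f=bot.grab_frame("scene")["pixels"][:,:,::-1]; g=cv2.resize(f,None,fx=1.4,fy=1.4,interpolation=cv2.INTER_CUBIC)
d=cv2.absdiff(a,g).max(2); d[:30]=0; d[:,:30]=0
cv2.imwrite("pics/s20c.png",cv2.resize(f[150:290,350:510],None,fx=4,fy=4,interpolation=cv2.INTER_CUBIC))
for n,(x0,y0,x1,y1) in {"clogC":(90,190,190,390),"clogA":(340,250,400,360),"toe on shelf":(600,235,660,300)}.items(): print(n,d[y0:y1,x0:x1].max(),d[y0:y1,x0:x1].mean())
E
```

```text
t 25.75 pos [0.4614 0.3895 0.231 ] rot [-2.864e+00  1.000e-03 -1.815e+00] F [0.49 0.07 0.5 ] w 0.0722 q [-1.48  0.54  0.78  1.83 -0.19  0.77 -2.49]
[0.49164191 0.38131468 0.38748986] [ 3.13283511e+00  5.32891556e-04 -1.81480387e+00]
clogC 5 1.02575
clogA 5 1.0395454545454546
toe on shelf 42 2.7925641025641026
```

View pics/w20.png

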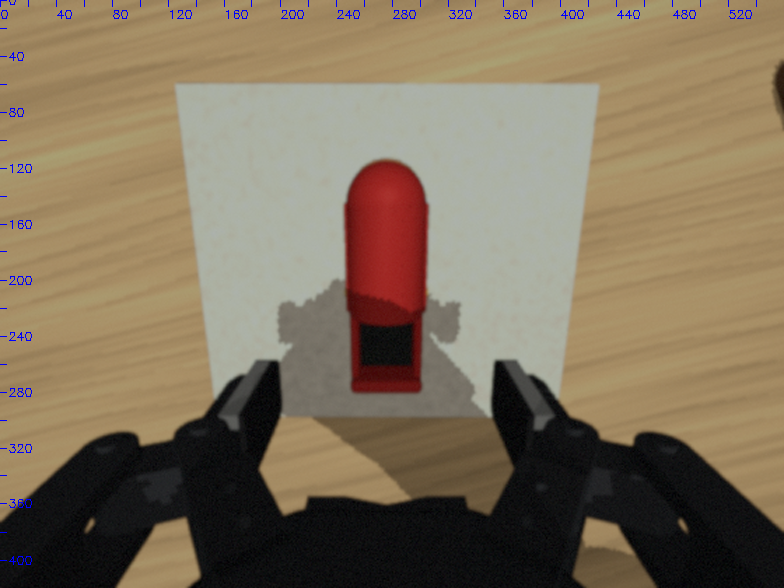

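View pics/s20c.png

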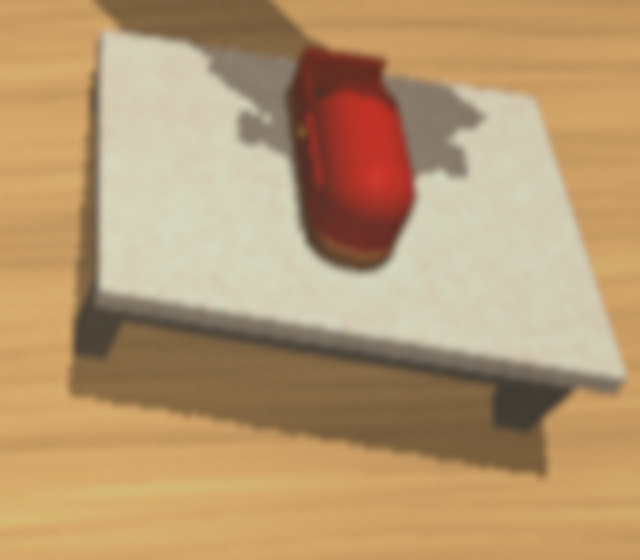

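Run:
```python
from h import *
import pickle,cv2
Rc=R.from_euler("xyz",[0,-.279,-.2433]).as_matrix();mid=np.array([.506,.3786,.07]);n=Rc[:,2]
def loc(nm,px,h):
    f=pickle.load(open(f"pics/{nm}.pkl","rb"));fl,cx,cy,o,M=cam(0,f)
    d=M@np.array([(px[0]/1.4-cx)/fl,(px[1]/1.4-cy)/fl,1]); P=o+d*((mid+n*h-o)@n/(d@n)); print(nm,px,h,(Rc.T@(P-mid)).round(4))
loc("w19",(390,80),0);loc("w19",(390,430),0);loc("w20",(387,84),0);loc("w20",(387,416),0)
loc("w18",(387,155),.03);loc("w19",(389,161),.03);loc("w20",(386,160),.03)
loc("w19",(388,405),.039);loc("w20",(386,391),.039)
from workcell import bot
from time import time
g0=pickle.load(open("pics/s19.pkl","rb"))["pixels"];g=bot.grab_frame("scene")["pixels"]
def c(im):
    h=cv2.cvtColor(im,cv2.COLOR_RGB2HSV); m=((h[...,0]<8)|(h[...,0]>172))&(h[...,1]>150)&(h[...,2]>60); m[:, :420]=0;m[:155]=0;m[225:]=0
    y,x=np.nonzero(m); return len(x),x.mean().round(2),y.mean().round(2),y.max(),y.min()
print(c(g0),c(g), bot.observe()["clock"])
```

```text
w19 (390, 80) 0 [ 0.1239 -0.0018  0.    ]
w19 (390, 430) 0 [-0.1235 -0.0023  0.    ]
w20 (387, 84) 0 [ 0.1241 -0.0015  0.    ]
w20 (387, 416) 0 [-0.1229 -0.0015 -0.    ]
w18 (387, 155) 0.03 [ 0.0761 -0.0008  0.03  ]
w19 (389, 161) 0.03 [ 0.076  -0.0012  0.03  ]
w20 (386, 160) 0.03 [ 0.0763 -0.0008  0.03  ]
w19 (388, 405) 0.039 [-0.0782 -0.0007  0.039 ]
w20 (386, 391) 0.039 [-0.0782 -0.0007  0.039 ]
(1044, np.float64(438.15), np.float64(187.25), np.int64(212), np.int64(162)) (1049, np.float64(438.12), np.float64(187.25), np.int64(212), np.int64(162)) 25.85
```

The clog is centred within about 1 mm and has not crept, so I'm handing the job in.

```bash
python3 -c "
from workcell import bot
print(bot.job_done()); print(bot.observe()['clock'])"
```

```text
the job is handed in; nothing more can be done
None
the job is handed in; nothing more can be done
```

The non-slip clog is standing on its sole in the middle of the slanted shelf, toe up the slope, and let go. I handed the job in at about 26 s of the allowed 72 s. I can't match the three clogs to the names a, b and c, so I give them by position.

| Clog | Slide | Drag felt | Result |
|---|---|---|---|
| Right (y about -0.38) | 50 mm | about 1.1 N | slick |
| Middle | about 52 mm | mostly 2.1–2.8 N, one 4.7 N peak early in the push | non-slip |
| Near (y about -0.03) | about 49 mm | about 0.8 N | slick |

The steady drag of the middle clog read a little below the stated 3 N minimum. With reading noise of about ±0.6 N, it was still clearly the odd one out.

- **Placing:** The middle clog was pinched at its middle with 50 N and lowered onto the shelf. It briefly pressed on the board with about 14 N; I eased that to about 3 N before letting go.
- **On the shelf:** The clog is centred within about 1 mm. It did not move over the two seconds between letting go and the last picture.
- **Everything else:** The two slick clogs stayed standing where their slides ended. In the pictures the tin, brush, shoehorn and yellow clog look undisturbed, and the gripper is well clear of everything.

The only disagreement was that the cameras differed by 3–7 mm on the first position estimates. The wrist camera settled it.

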